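# Tighten the recessed clamp screw of a disc cutter with its T-handle square key

## Task

Clamp the copper sheet in the disc cutter: take the larger T-handle square key from the wooden punch stand, seat it in the socket of the sunken screw in the middle of the cutter's top plate and turn it clockwise (seen from above) until the screw comes up hard against its stop. Then take the key out again and put it back upright in its hole in the stand, fully down. Both keys must stand in the stand at the end, and the glue bottle beside the cutter must not be knocked over.

Things in the scene. Friction and masses are not known exactly. Their poses are not given: they have to be found in the camera images.
- disc_cutter: Disc cutter: two square steel plates (84 x 84 mm), one above the other, on a dark base (116 x 104 x 14 mm, long side along own x); a copper sheet sticks out of the gap on the -x side. Does not move. Origin: centre of the base's underside, z up. Top face 67 to 69 mm above it, with a 29 mm bore in its middle (own x = y = 0), where the screw head sits 7 mm deep.
- screw_socket (a point): Centre of the mouth of the square socket in the head of the clamp screw (dark steel, 26 mm across), 60 to 62 mm above the cutter's underside, z up. Turns with the screw: the socket's four flats face its +-x and +-y, so it looks the same every 90 degrees. Socket 12.4 mm square, straight, 18 mm deep; the upper 5 mm flare out by 2.5 mm all round.
- clamp_screw (a joint): Angle of the clamp screw, rad; grows as it is turned clockwise seen from above; 0 is slack and 1.5 is the stop, where the top plate bears on the sheet. It starts between 0.2 and 0.6 and stays where it is left. About 0.1 N m turns it; the plate comes down 1.2 mm per rad.
- key_stand: Wooden punch stand, 62 x 176 x 55 mm (own x, y, z), with five short steel punches standing up to 12 mm out of its top near the middle. Does not move. Origin: centre of its underside, z up.
- hole_left (a point): Mouth of one key hole, at the stand's top face, own x = 0, y = +56 mm of the stand; round, 20 mm wide, 50 mm deep, upright.
- hole_right (a point): Mouth of the other key hole, own y = -56 mm of the stand; same size. Which key stands in which hole varies.
- key_large_grip (a point): Centre of the larger T key's wooden cross handle: 88 mm long (own y), 14 mm thick (x), 22 mm tall, flat sides; own z up the shank. Below: 16 mm shaft; 28 mm flange, underside 38 mm below this point, resting on the stand's top; steel bar 11 mm square, its flats facing own +-x and +-y, tip 83 mm below this point, last 5 mm tapered. About 0.15 kg.
- key_small_grip (a point): Centre of the wooden cross handle of the smaller T-handle key: handle 56 mm long along own y, 12 mm thick, 18 mm tall; flange underside 31 mm below this point, bar 7 mm square (too small for the screw).
- glue_bottle: Squeeze bottle of cement with a red nozzle, 33 mm wide, 99 mm tall, standing loose between the stand and the cutter. Origin: centre of its underside, z up.
Not all that is in view belongs to the job. What is shaped like the glue_bottle but purple or turquoise is not meant.

How it is judged (in metres and radians):
On the way:
1. the clamp screw has been turned home, to within 0.12 rad of its stop (value of joint clamp_screw above 1.38 rad), for 0.2 s.
At the end, for the whole second after the job is handed in: The clamp screw is within 0.12 rad of its stop (above 1.38), both keys stand upright (within 0.12 rad) and fully down (flange within 4 mm of the stand's top) in the stand's holes, handle within 12 mm of the hole's axis, and the glue bottle stands (value of joint clamp_screw above 1.38 rad and (horizontal distance between key_large_grip and hole_left below 0.012 m or horizontal distance between key_large_grip and hole_right below 0.012 m) and z of key_large_grip in the frame of hole_left below 0.042 m and angle between each of key_large_grip, key_small_grip's own z axis and vertical below 0.12 rad and (horizontal distance between key_small_grip and hole_left below 0.012 m or horizontal distance between key_small_grip and hole_right below 0.012 m) and z of key_small_grip in the frame of hole_left below 0.035 m and angle between glue_bottle's own z axis and vertical below 0.3 rad); the robot touches nothing.
It fails at once if the glue bottle is knocked over (angle between glue_bottle's own z axis and vertical above 0.6 rad).
It also fails if it takes over 61 s, if anything falls off the work surface, if the arm or the gripper's body presses on something with over 40 N, if the wrist force passes 120 N, or if a joint passes its speed limit or range.

## Robot

A 7-joint arm with a two-finger parallel gripper is mounted at the origin on a cart in front of the work surface, level with it; the furniture and walls round the work are solid. World frame = base frame: x ahead of the robot, y to its left, z up, the work surface at z = 0. Lengths are in mm, angles in rad, forces in N, time in s.
With the tool pointing down it reaches from about 400 to 875 mm from the base axis. Payload 6.5 kg.
Tool frame: the origin (TCP) lies at the very end of the fingers, on their centre line; the grasp point (between the pads) lies grip_point_offset behind it (grip_point_offset is the distance from the TCP to the grasp point, in mm); z points along the fingers, y is the direction in which the jaws open and shut (so a half turn about z gives the same grasp; the last joint's range is limited). The gripper opens to 88 mm and grips with 3 to 60 N. Pads are 18 mm wide; open, the fingers measure 123 mm over their backs; the gripper's body (75 mm by 187 mm) begins 45 mm behind the grasp point.
Start: joints at [1.264, 0.536, -0.004, 1.538, 0.003, 1.067, -0.071], TCP at [155.008, -631.239, 238.716] pointing down, gripper open.
Joint ranges: [-2.7, 2.7], [-0.37, 2.16], [-1.27, 1.26], [0.24, 2.4], [-1.31, 4.45], [0.19, 1.91], [-2.76, 2.76]. Speed limits (rad/s): [2.39, 2.39, 3.14, 3.14, 3.14, 3.14, 3.14].

## Interface

Orientations are given as a rotation vector (axis times angle).
In Python, from workcell import get_obs, camera, job_done, grip_point_offset gives the robot as it stands.
- The arm moves only by the tool drive_tool, never from a script. Its argument "rows" is a list of rows, each an object of numbers: "x", "y", "z": the shift along the world's x, y, z in mm; "ax", "ay", "az": the turn, a rotation vector about the world's x, y, z in degrees. A call has 1 to 5 rows; each row shifts and turns the pose as measured when the row begins; what a row does not reach is not made up. A row lasts 1/12 s, in which the tool goes at most 41.7 mm and 7.16 degrees, less where a joint would pass 70% of its speed; a pose out of reach is approached as far as the arm can. A call is refused whole if a number of a shift passes 41.7 or a number of a turn 7.16, either way. A call with a gripper value outside its range is refused whole. "grip" is the closure in counts, from 0 (fully open) to 255 (shut), set as the call begins (left out, the last holds). The fingers move at their own pace and stop on an object; "newtons" is the grip in N (left out, the last holds). Time passes only in rows, so rows that do not move let the fingers close. It gives the time, the measured TCP pose, the force and the opening at its end, in the units of the state.
- get_obs(): the state, without advancing time (a new reading comes with each control period).
- camera(name): name is "scene" or "top"; returns a dict with "frame" (400x640x3 uint8, red, green, blue), "depth" (400x640 float32, mm along the optical axis (not along the pixel's ray), 0 where there is no reading), "camera_matrix" (3x3 intrinsics, pixels), "dist" ([k1, k2, p1, p2, k3] as OpenCV has them; the pictures are not rectified), "origin" and "rotation" of the camera in the world. Camera axes: x right, y up, looking along -z (the intrinsics and any distortion apply to the point x, -y, -z); pixel columns grow to the right and rows downward; lengths in mm; the calibration is good to about 2 mm. A picture is of the moment at which its call begins.
- job_done(): hands the job in, once; it reports no verdict.
The state is a dict: "time_s": time; "q": joint angles; "qd": joint speeds; "joint_efforts": joint torques, N m; "tool_pos": TCP position; "ee_rot": TCP orientation; "ft_force": force on the tool from outside, world axes, zero at the start; "ft_torque": the same for the moment, N m; "opening": finger opening in mm.
Only numpy, scipy, OpenCV 4.12 (cv2) and the standard library are available. Lean on these libraries where they do the work, as an engineer would, in place of code of your own. Each camera call takes 0.05 s, during which the arm holds its last target.

## Working session

There is one attempt and no reset: what is moved stays moved. The work goes in short steps, Python scripts to look and compute and a tool call to move; the robot and the scene stay as the last step left them, time stands still between calls to the robot, and variables do not carry over. Pictures are saved under pics/ and viewed, and the job is handed in when it is done.

Besides the shell and the picture viewer there is one more tool, called after ">>>" as name([rows], argument=value, ...), one row to a line, values as JSON. drive_tool: Moves the arm, as the interface text tells. Its arguments: {"type":"object","properties":{"rows":{"type":"array","items":{"type":"object","properties":{"x":{"type":"number"},"y":{"type":"number"},"z":{"type":"number"},"ax":{"type":"number"},"ay":{"type":"number"},"az":{"type":"number"}}}},"grip":{"type":"number"},"newtons":{"type":"number"}},"required":["rows"]}

```bash
mkdir -p pics; ls; cat > h.py <<'E'
import numpy as np, cv2, pickle
from workcell import *
def snap(n,tag):
    c=camera(n); pickle.dump(c,open(f'pics/{tag}.pkl','wb'))
    cv2.imwrite(f'pics/{tag}.png',c['frame'][:,:,::-1]); return c
def load(tag): return pickle.load(open(f'pics/{tag}.pkl','rb'))
def cloud(c):
    h,w=c['depth'].shape
    uv=np.stack(np.meshgrid(np.arange(w),np.arange(h)),-1).reshape(-1,1,2).astype(np.float64)
    p=cv2.undistortPoints(uv,np.array(c['camera_matrix'],float),np.array(c['dist'],float)).reshape(h,w,2)
    d=c['depth'].astype(float)
    P=np.stack([p[...,0]*d,-p[...,1]*d,-d],-1)
    P=P@np.array(c['rotation']).T+np.array(c['origin'])
    P[d<=0]=np.nan
    return P
E
python3 - <<'E'
from h import *
o=get_obs();print(o, grip_point_offset)
for n in('scene','top'):
    c=snap(n,n+'0');print(n,c['origin'],c['rotation'],c['camera_matrix'],c['dist'])
E
```

```text
pics
{'time_s': 0.0, 'q': array([ 1.26379918,  0.53716402, -0.00443589,  1.53885325,  0.00263139,
        1.0673144 , -0.07123129]), 'qd': array([ 0.00108572, -0.00075784, -0.00051045, -0.00052555, -0.00124017,
        0.00193111, -0.00035465]), 'joint_efforts': array([ 7.32405297e-04, -5.70979607e+01,  9.90763195e-01, -2.51598805e+01,
       -5.62873471e-02,  1.79715059e-02,  1.31093088e-04]), 'tool_pos': array([ 154.83657961, -630.65710569,  237.84826386]), 'ee_rot': array([-3.11715704e+00, -3.77209752e-01,  5.68899304e-04]), 'ft_force': array([ 0.56028946, -0.08653959,  0.41116626]), 'ft_torque': array([-0.02796966,  0.00766259, -0.02492767]), 'opening': 87.94175271189698} 18.700000000000003
scene [-40.62787216 360.41435565 991.59485924] [ 0.43131786 -0.74942645 -2.0004647 ] [[516.66640571   0.         319.72760904]
 [  0.         516.66640571 192.19982809]
 [  0.           0.           1.        ]] [0.05604409 0.         0.         0.         0.        ]
top [494.95654367 -81.65434159 975.57240724] [ 0.19047333 -0.08026833 -1.55727616] [[382.55404905   0.         315.59616877]
 [  0.         382.55404905 193.17137237]
 [  0.           0.           1.        ]] [-0.01136681  0.          0.          0.          0.        ]
```

```bash
sed -i "s/np.array(c\['rotation'\]).T/cv2.Rodrigues(np.array(c['rotation'],float))[0].T/" h.py
```

```text
(no output)
```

View pics/scene0.png

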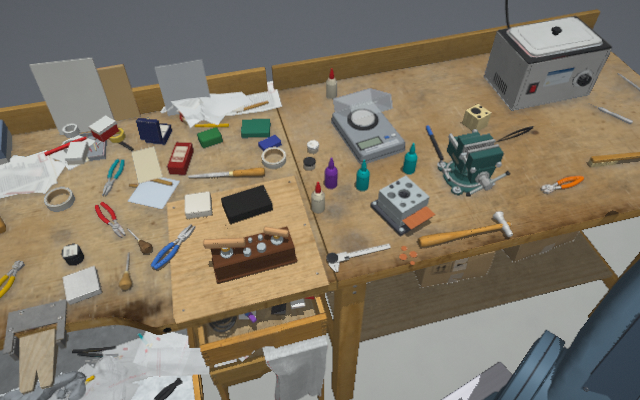

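View pics/top0.png

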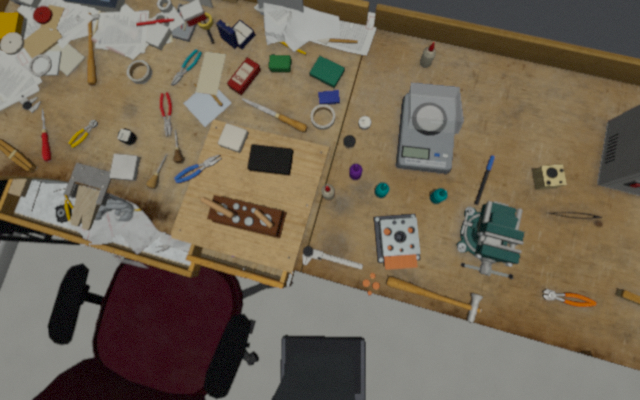

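```bash
python3 - <<'E'
from h import *
c=load('top0');P=cloud(c)
for n,(u,v) in dict(stand=(245,215),board=(250,250),cut=(418,250),screw=(400,237),bottle=(328,190),table=(350,220)).items(): print(n,P[v,u].round(1))
a=c['frame'][185:275,190:440,::-1]
cv2.imwrite('pics/t1.png',cv2.resize(a[:,:110],None,fx=7,fy=6,interpolation=cv2.INTER_CUBIC))
cv2.imwrite('pics/t2.png',cv2.resize(a[20:,170:],None,fx=8,fy=8,interpolation=cv2.INTER_CUBIC))
c=load('scene0')
a=c['frame'][:,:,::-1]
cv2.imwrite('pics/s1.png',cv2.resize(a[215:285,195:305],None,fx=7,fy=7,interpolation=cv2.INTER_CUBIC))
cv2.imwrite('pics/s2.png',cv2.resize(a[170:240,365:445],None,fx=8,fy=8,interpolation=cv2.INTER_CUBIC))
E
```

```text
stand [599.9 156.1  60.6]
board [516.6 152.1  10.5]
cut [ 520.3 -255.3   70.9]
screw [ 551.2 -218.7   45.6]
bottle [657.9 -47.   85.2]
table [ 5.959e+02 -1.005e+02 -2.000e-01]
```

View pics/t1.png

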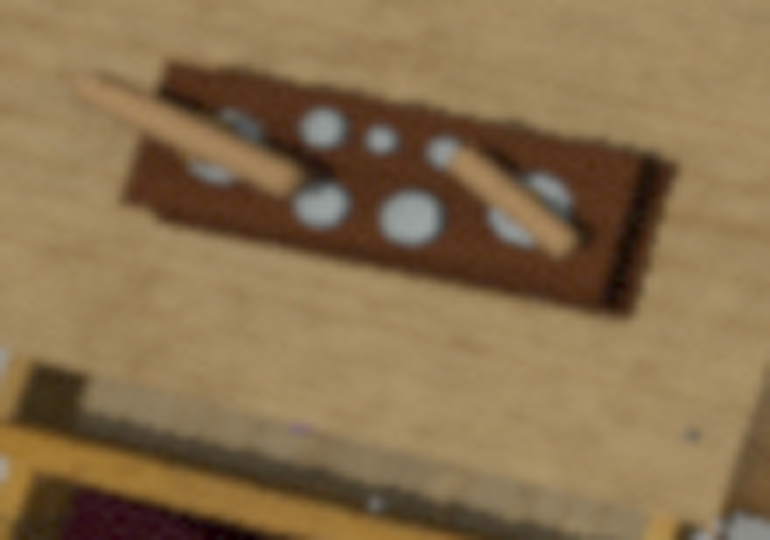

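View pics/t2.png

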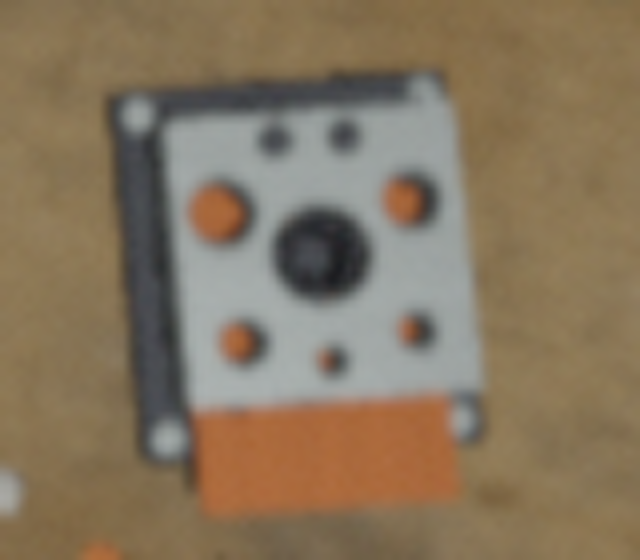

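View pics/s1.png

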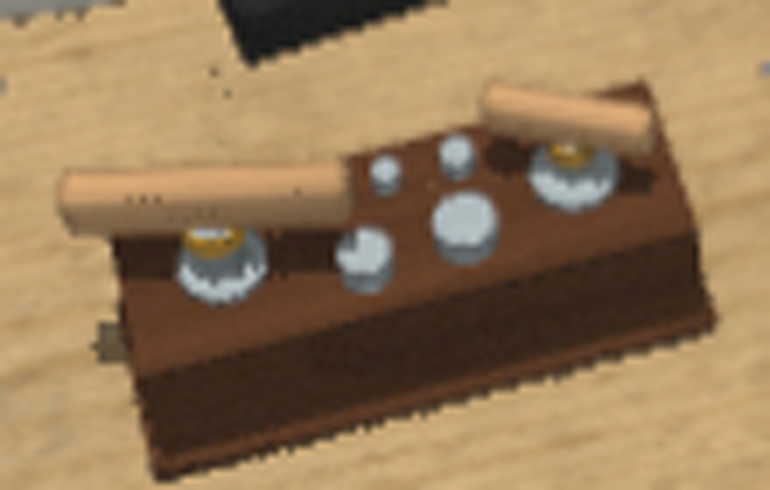

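View pics/s2.png

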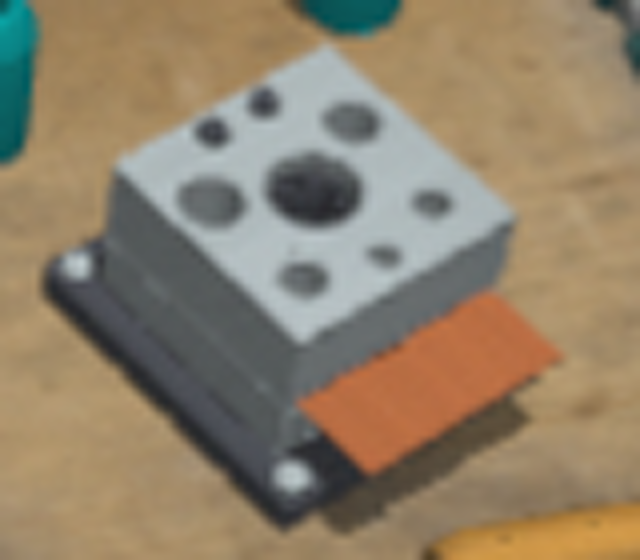

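```bash
python3 - <<'E'
from h import *
for n in('top0','scene0'):
    c=load(n);P=cloud(c);X=P.reshape(-1,3); C=c['frame'].reshape(-1,3).astype(int)
    def reg(cx,cy,r,z0,z1):
        return (abs(X[:,0]-cx)<r)&(abs(X[:,1]-cy)<r)&(X[:,2]>z0)&(X[:,2]<z1)
    # plate
    m=reg(551,-219,75,60,80); print(n,'plate n',m.sum(),'z med',np.median(X[m,2]), np.percentile(X[m,2],[5,25,75,95]).round(1))
    r=cv2.minAreaRect(X[m][:,:2].astype(np.float32)); print('  rect',r, X[m][:,:2].min(0),X[m][:,:2].max(0))
    m=reg(551,-219,130,-10,8); print('  table z',np.median(X[m,2]))
    m=reg(551,-219,18,30,66); print('  hole pts',m.sum(),X[m].mean(0).round(1),X[m][:,2].round(0).astype(int))
    # stand top
    m=reg(610,150,110,57,72); print('  stand n',m.sum(),np.median(X[m,2]),np.percentile(X[m,2],[5,25,75,95]).round(1),cv2.minAreaRect(X[m][:,:2].astype(np.float32)))
    m=reg(610,150,160,2,18); print('  board',np.median(X[m,2]))
    m=reg(610,150,150,88,130); Y=X[m]; print('  handles',m.sum(), Y.min(0),Y.max(0))
    k,l=cv2.connectedComponents(m.reshape(400,640).astype(np.uint8))
    for i in range(1,k):
        q=X[(l==i).ravel()]
        if len(q)>10: print('   comp',len(q),q.mean(0).round(1),cv2.minAreaRect(q[:,:2].astype(np.float32)),np.percentile(q[:,2],[10,50,90]).round(1))
    m=reg(655,-50,45,40,120); q=X[m]; print('  bottle',len(q),q.mean(0),q.min(0),q.max(0))
E
```

```text
top0 plate n 1124 z med 68.6227633643756 [63.3 67.4 69.8 71.4]
  rect ((550.759521484375, -214.75149536132812), (83.97343444824219, 84.79742431640625), 4.415802478790283) [ 505.66658412 -258.82583693] [ 594.75483483 -169.42956354]
  table z 0.33404323117349577
  hole pts 126 [ 551.1 -216.5   56.9] [59 51 54 56 60 66 66 37 62 61 61 62 64 59 59 62 63 62 60 60 62 63 59 59
 54 63 60 55 54 58 58 58 60 62 62 64 62 62 62 45 45 42 46 53 59 58 63 58
 59 61 61 47 44 44 47 43 56 60 64 57 60 61 56 44 43 44 46 41 58 63 62 65
 62 65 42 43 42 42 45 51 59 63 62 52 58 59 56 45 43 45 44 54 60 63 64 58
 59 63 62 59 58 56 58 62 62 61 59 61 62 62 59 60 63 59 60 66 57 61 62 62
 59 41 66 66 65 66]
  stand n 1402 62.24279980054854 [59.4 61.1 63.5 67.2] ((600.5506591796875, 159.36325073242188), (177.34603881835938, 62.127437591552734), 77.21292877197266)
  board 6.22537171693034
  handles 357 [567.71238117  82.09320748  88.56530692] [636.63868255 252.85798107 114.91504479]
   comp 233 [611.9 211.3 108.8] ((612.8993530273438, 213.55270385742188), (86.8967056274414, 17.90604591369629), 65.5072250366211) [105.4
[... 926 characters left out ...]
.65923122278838 [58.4 60.3 63.3 68.4] ((600.7478637695312, 156.0843963623047), (175.17921447753906, 66.03144073486328), 77.04325866699219)
  board 5.770594934656856
  handles 569 [566.95986543  80.11030724  88.11732203] [636.73264605 250.20769682 113.45413503]
   comp 169 [585.9 102.9  97.5] ((588.05322265625, 102.24662780761719), (55.76102828979492, 14.162761688232422), 48.21662902832031) [ 91.3  98.5 101.7]
   comp 400 [610.1 211.9 104.5] ((611.5897216796875, 211.333251953125), (87.11377716064453, 18.376920700073242), 64.24125671386719) [ 94.8 107.  110.8]
  bottle 197 [656.78725297 -43.22114681  61.87656508] [644.06537033 -63.64036612  40.35022789] [677.52975871 -28.40862791  97.8173691 ]
```

```bash
python3 - <<'E'
from h import *
out=[]
for n,(u,v) in (('top0',(400,237)),('scene0',(404,193))):
    c=load(n);g=c['frame'].astype(float).mean(2)[v-12:v+13,u-12:u+13]
    d=cloud(c)[v-12:v+13,u-12:u+13,2]
    f=lambda a,lo,hi:cv2.resize((np.clip((a-lo)/(hi-lo),0,1)*255).astype(np.uint8),None,fx=15,fy=11,interpolation=cv2.INTER_NEAREST)
    out.append(np.hstack([f(g,20,110),f(np.nan_to_num(d),40,72)]))
cv2.imwrite('pics/sock.png',np.vstack(out))
c=load('top0');np.set_printoptions(linewidth=200)
print(c['frame'].mean(2).astype(int)[229:246,390:412])
print(cloud(c)[229:246,390:412,2].round().astype(int))
E
```

```text
[[ 91 125 152 162 163 164 161 158 155 153 154 156 158 160 161 161 158 144 121 110 103  98]
 [ 78 103 144 160 161 159 153 142 130 126 127 133 140 150 158 161 157 146 122 109 109  99]
 [ 78  91 138 159 159 148 129 109  87  78  78  89 100 125 143 156 162 151 130 112 105  93]
 [ 77  95 141 158 149 122  92  69  58  51  52  54  60  81 112 146 160 158 144 125 108  92]
 [ 77 111 149 156 132  89  63  51  44  43  49  55  48  54  83 123 149 158 154 140 126 117]
 [ 99 134 154 149 107  62  53  55  54  50  44  42  40  50  65  98 135 156 160 156 148 148]
 [134 152 158 142  91  54  54  64  70  68  60  44  38  40  57  80 123 153 161 160 159 159]
 [155 161 160 140  92  60  55  67  75  73  66  44  34  42  56  65 113 152 162 161 161 162]
 [164 164 161 143  95  60  58  72  76  75  70  45  33  41  49  63 113 153 161 163 161 161]
 [166 166 162 150 106  59  57  62  65  68  59  41  29  48  49  76 125 154 161 163 163 162]
 [168 167 167 159 127  80  57  53  49  56  45  31  36  48  52  91 137 159 164 162 163 163]
 [168 169 170 165 149 112  75  54  46  48  46  36  44  56  81 118 151 164 165 164 165 165]
 [170 17
[... 921 characters left out ...]
71 70 70]
 [71 68 65 68 59 61 61 47 44 44 47 43 56 60 64 57 68 68 67 66 70 67]
 [70 68 71 69 60 61 56 44 43 44 46 41 58 63 62 65 69 72 70 70 69 69]
 [67 66 66 69 62 65 42 43 42 42 45 51 59 63 62 52 66 70 71 68 67 69]
 [70 69 67 67 58 59 56 45 43 45 44 54 60 63 64 58 71 68 72 68 69 65]
 [66 68 70 69 68 59 63 62 59 58 56 58 62 62 61 69 70 69 68 70 70 66]
 [67 70 69 69 67 66 59 61 62 62 59 60 63 59 60 67 69 66 68 67 69 66]
 [66 69 70 70 68 69 67 57 61 62 62 59 41 67 68 69 68 68 69 68 71 69]
 [67 69 66 70 69 70 67 71 66 69 66 68 67 70 68 66 68 68 71 65 68 69]
 [67 69 70 69 70 67 67 71 68 69 68 68 69 69 69 69 70 70 66 70 69 59]
 [56 65 71 70 69 65 66 70 69 69 69 69 69 69 68 71 69 67 70 68 36 40]]
```

View pics/sock.png

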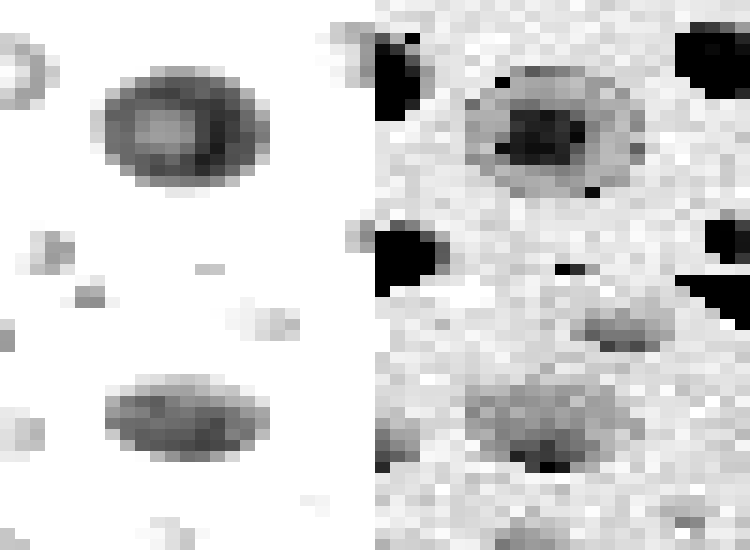

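```bash
cat > fit.py <<'E'
from h import *
from scipy.optimize import minimize
S=4
def setup(n,cx,cy,top):
    c=load(n);P=cloud(c)
    m=(np.hypot(P[...,0]-cx,P[...,1]-cy)<22)
    v,u=np.where(m); u0,u1,v0,v1=u.min()-1,u.max()+2,v.min()-1,v.max()+2
    us=u0-.5+(np.arange((u1-u0)*S)+.5)/S; vs=v0-.5+(np.arange((v1-v0)*S)+.5)/S
    uv=np.stack(np.meshgrid(us,vs),-1)
    p=cv2.undistortPoints(uv.reshape(-1,1,2),np.array(c['camera_matrix'],float),np.array(c['dist'],float)).reshape(-1,2)
    R=cv2.Rodrigues(np.array(c['rotation'],float))[0]
    D=np.c_[p[:,0],-p[:,1],-np.ones(len(p))]@R.T
    return dict(D=D,O=np.array(c['origin'],float),I=c['frame'][v0:v1,u0:u1].mean(2).astype(float),Z=P[v0:v1,u0:u1,2],shape=(v1-v0,u1-u0))
def render(s,cx,cy,top,yaw):
    D,O=s['D'],s['O']; zs=np.arange(top,top-26,-.4)
    ca,sa=np.cos(yaw),np.sin(yaw)
    lab=np.full(len(D),-1); zz=np.zeros(len(D))
    for z in zs:
        t=(z-O[2])/D[:,2]; x=O[0]+t*D[:,0]-cx; y=O[1]+t*D[:,1]-cy
        r=np.hypot(x,y); a=ca*x+sa*y; b=-sa*x+ca*y; m=np.maximum(abs(a),abs(b))
        h=np.where(r>14.5,top,np.where(m>8.7,top-7,np.where(m>6.2,top-7-(8.7-m)*2,top-25)))
        f=np.where(abs(a)>abs(b),np.where(a>0,0,1),np.where(b>0,2,3))
        ang=(np.floor((np.arctan2(y,x)+np.pi)/(np.pi/4)).astype(int))%8
        L=np.where(r>14.5,np.where(z>top-.2,0,11+ang),np.where(m>8.7,1,np.where(z<top-24.8,2,np.where(m>6.2,np.where(z>top-12.2,3+f,7+f),7+f))))
        hit=(lab<0)&(z<=h+.2)
        lab[hit]=L[hit]; zz[hit]=z
    # socket wall vs flare
    lab[lab<0]=2
    H,W=s['shape']
    A=np.stack([(lab==k).astype(np.float32).reshape(H*S,W*S) for k in range(19)],-1)
    return A,zz.reshape(H*S,W*S)
def cost(s,cx,cy,top,yaw,sig=0.7):
    A,zz=render(s,cx,cy,top,yaw); H,W=s['shape']
    A=cv2.GaussianBlur(A,(0,0),sig*S) if True else A
    A2=np.stack([cv2.resize(A[...,k],(W,H),interpolation=cv2.INTER_AREA) for k in range(A.shape[-1])],-1)
    M=A2.reshape(H*W,-1).astype(float); y=s['I'].ravel()
    w=(s['Z'].ravel()>38)&~((M[:,0]>.97)&(y<140)); 
    lam=1e-2
    co=np.linalg.solve(M[w].T@M[w]+lam*np.eye(M.shape[1]),M[w].T@y[w]+lam*60)
    e=M[w]@co-y[w]
    ze=np.clip(abs(zz.reshape(H,S,W,S)[:,S//2,:,S//2].ravel()-s['Z'].ravel())[w],0,8)
    return (np.minimum(e**2,400)).mean(), (ze**2).mean()
if __name__=='__main__':
    for n,(cx,cy,top) in dict(top0=(550.8,-215,68.6),scene0=(550.4,-216.5,67.7)).items():
        s=setup(n,cx,cy,top)
        for deg in range(-44,46,4):
            y=np.deg2rad(deg)
            g=minimize(lambda q:(lambda r:r[0]/10+r[1])(cost(s,cx+q[0],cy+q[1],top,y)),[0,0],method='Nelder-Mead',options=dict(maxiter=25,initial_simplex=[[0,0],[1.5,0],[0,1.5]]))
            r=cost(s,cx+g.x[0],cy+g.x[1],top,y)
            print(n,deg,np.round([cx+g.x[0],cy+g.x[1]],1),np.round(r,2),round(g.fun,2),flush=True)
E
time python3 fit.py
```

```text
top0 -44 [ 551.4 -215.1] [33.06  5.5 ] 8.8
top0 -40 [ 551.4 -215.1] [33.7   5.07] 8.44
top0 -36 [ 551.3 -215. ] [33.06  5.01] 8.31
top0 -32 [ 551.4 -215. ] [32.38  5.19] 8.42
top0 -28 [ 551.5 -214.9] [31.36  5.25] 8.39
top0 -24 [ 551.2 -214.9] [34.72  4.63] 8.1
top0 -20 [ 551.2 -215. ] [35.45  4.41] 7.95
top0 -16 [ 551.3 -214.8] [32.47  4.88] 8.13
top0 -12 [ 551.3 -214.9] [31.83  4.77] 7.95
top0 -8 [ 551.4 -215. ] [30.81  4.87] 7.95
top0 -4 [ 551.4 -215. ] [30.69  4.92] 7.99
top0 0 [ 551.3 -215. ] [31.26  4.78] 7.91
top0 4 [ 551.5 -214.9] [30.06  5.24] 8.25
top0 8 [ 551.4 -215. ] [31.21  5.04] 8.16
top0 12 [ 551.4 -215.1] [31.84  5.16] 8.34
top0 16 [ 551.3 -215. ] [33.3   5.25] 8.58
top0 20 [ 551.4 -215.2] [33.9   5.46] 8.85
top0 24 [ 551.4 -215.1] [33.38  5.72] 9.06
top0 28 [ 551.3 -215.1] [33.82  5.67] 9.05
top0 32 [ 551.4 -215.1] [33.34  5.51] 8.84
top0 36 [ 551.3 -215.2] [33.73  5.36] 8.73
top0 40 [ 551.3 -215.2] [33.85  5.48] 8.86
top0 44 [ 551.4 -215.1] [33.23  5.61] 8.94
scene0 -44 [ 551.8 -218.3] [73.26  5.97] 13.29
scene0 -40 [ 551.6 -218.2] [73.8   5.89] 13.27
scene0 -36 [ 551.8 -218.2] [73.31  5.93] 13.27
scene0 -32 [ 551.9 -218. ] [73.88  5.84] 13.23
scene0 -28 [ 551.8 -218.2] [73.16  5.87] 13.19
scene0 -24 [ 551.6 -218. ] [74.61  5.68] 13.14
scene0 -20 [ 551.6 -218.3] [73.15  5.88] 13.2
Still running in the background as job /tmp/bash_jobs.1000/c09442e138ae (pid 624). You'll get a notice when it ends.
```

```bash
pkill -f fit.py; cat > avg.py <<'E'
from h import *
fs=[camera('top') for _ in range(16)]
c=dict(fs[0]); D=np.stack([f['depth'] for f in fs]); c['depth']=np.median(D,0).astype(np.float32)
c['frame']=np.mean([f['frame'] for f in fs],0)
print('depth sd',D.std(0)[232:245,395:408].mean(), get_obs()['time_s'])
pickle.dump(c,open('pics/topavg.pkl','wb'))
np.set_printoptions(linewidth=200)
print(cloud(c)[229:246,390:412,2].round().astype(int))
E
python3 avg.py
cat > f2.py <<'E'
from fit import *
top=68.6
s=setup('topavg',551,-215,top)
for deg in range(-45,45,5):
    y=np.deg2rad(deg)
    best=min(((lambda r:(r[0]/10+r[1],r,dx,dy))(cost(s,551.3+dx,-215+dy,top,y)) for dx in(-.7,0,.7) for dy in(-.7,0,.7)),key=lambda t:t[0])
    print(deg,best,flush=True)
E
timeout 400 python3 f2.py
```

```text
depth sd 15.644723 0.9
[[59 68 69 69 68 68 69 69 68 69 68 69 68 69 70 69 69 68 38 38 37 37]
 [50 63 70 69 69 68 67 69 69 69 70 68 69 68 68 69 69 68 37 37 38 38]
 [41 60 68 68 68 69 69 59 49 51 56 60 67 69 69 68 70 69 38 38 37 37]
 [39 58 70 68 69 69 37 62 62 62 62 62 62 61 67 69 69 69 69 37 37 38]
 [39 61 69 68 68 61 62 59 59 62 62 61 62 61 60 68 69 70 70 68 37 39]
 [46 66 70 69 55 62 63 57 53 57 59 60 60 61 61 64 68 68 69 69 69 69]
 [68 69 69 70 62 63 62 43 43 44 46 54 58 59 61 58 68 68 69 69 68 69]
 [69 70 69 69 61 62 60 44 43 43 45 44 56 61 62 55 68 69 69 69 68 69]
 [69 69 69 69 61 61 57 44 44 44 44 43 57 61 62 62 68 70 69 68 68 69]
 [69 69 68 68 62 62 43 44 43 44 44 48 58 62 62 55 68 69 69 69 69 69]
 [69 69 69 68 59 61 59 43 44 44 43 54 60 62 62 58 68 69 69 69 70 69]
 [69 68 68 68 69 62 62 63 61 59 57 57 61 61 62 66 69 69 69 68 69 68]
 [70 69 69 69 69 69 62 62 62 62 62 61 62 61 60 68 69 69 70 69 70 69]
 [69 68 69 69 69 69 69 57 62 61 62 61 40 67 69 68 69 68 69 69 69 69]
 [69 69 68 69 68 69 69 69 68 68 68 68 69 69 69 68 68 68 69 69 69 68]
 [69 69 69 69 69 69 68 68 69 69 69 68 69 6
[... 1298 characters left out ...]
), (np.float64(32.03068022693643), np.float64(3.139036415067314)), 0, 0)
15 (np.float64(6.425558514685719), (np.float64(32.92836882800512), np.float64(3.132721631885206)), 0, 0)
20 (np.float64(6.875205854793984), (np.float64(33.93941247444483), np.float64(3.481264607349501)), 0, 0)
25 (np.float64(7.160699898692113), (np.float64(34.55745499518088), np.float64(3.7049543991740244)), 0, 0)
30 (np.float64(6.91770192152666), (np.float64(34.54293415967153), np.float64(3.463408505559507)), 0, 0)
35 (np.float64(6.971045274316338), (np.float64(34.305455404381), np.float64(3.540499733878238)), 0, 0)
40 (np.float64(7.143323852034518), (np.float64(35.1498292002642), np.float64(3.6283409320080975)), 0, 0)
```

>>> drive_tool([
  {"x":19,"y":35,"az":5},
  {"x":19,"y":35,"az":5},
  {"x":19,"y":35,"az":5},
  {"x":19,"y":35,"az":5},
  {"x":19,"y":35,"az":5},
], grip=0, newtons=40)

```text
$.rows[0]: bad value
```

>>> drive_tool([
  {"x":19,"y":35,"az":5},
  {"x":19,"y":35,"az":5},
  {"x":19,"y":35,"az":5},
  {"x":19,"y":35,"az":5},
  {"x":19,"y":35,"az":5},
])

```text
$.rows[0]: bad value
```

>>> drive_tool([
  {"x":19,"y":35},
  {"x":19,"y":35},
  {"x":19,"y":35},
  {"x":19,"y":35},
  {"x":19,"y":35},
])

```text
$.rows[0]: bad value
```

>>> drive_tool([
  {"x":19,"y":35,"z":0,"ax":0,"ay":0,"az":5},
  {"x":19,"y":35,"z":0,"ax":0,"ay":0,"az":5},
  {"x":19,"y":35,"z":0,"ax":0,"ay":0,"az":5},
  {"x":19,"y":35,"z":0,"ax":0,"ay":0,"az":5},
  {"x":19,"y":35,"z":0,"ax":0,"ay":0,"az":5},
], grip=0, newtons=40)

```text
time_s: 1.32
tool_pos: [244.8, -457.5, 238.1]
ee_rot: [2.956, 1.044, -0.007]
ft_force: [0.9, -0.5, 0.0]
opening: 87.8
```

>>> drive_tool([
  {"x":19,"y":35,"z":0,"ax":0,"ay":0,"az":5},
  {"x":19,"y":35,"z":0,"ax":0,"ay":0,"az":5},
  {"x":19,"y":35,"z":0,"ax":0,"ay":0,"az":5},
  {"x":19,"y":35,"z":0,"ax":0,"ay":0,"az":5},
  {"x":19,"y":35,"z":0,"ax":0,"ay":0,"az":5},
])

```text
time_s: 1.73
tool_pos: [342.4, -274.1, 239.5]
ee_rot: [2.638, 1.684, -0.004]
ft_force: [0.9, 0.3, 1.2]
opening: 88.3
```

>>> drive_tool([
  {"x":19,"y":35,"z":0,"ax":0,"ay":0,"az":0},
  {"x":19,"y":35,"z":0,"ax":0,"ay":0,"az":0},
  {"x":19,"y":35,"z":0,"ax":0,"ay":0,"az":0},
  {"x":19,"y":35,"z":0,"ax":0,"ay":0,"az":0},
  {"x":19,"y":35,"z":0,"ax":0,"ay":0,"az":0},
])

```text
time_s: 2.15
tool_pos: [440.4, -90.6, 241.6]
ee_rot: [2.63, 1.686, -0.002]
ft_force: [0.7, -0.8, -0.3]
opening: 88.2
```

>>> drive_tool([
  {"x":19,"y":35,"z":0,"ax":0,"ay":0,"az":0},
  {"x":19,"y":35,"z":0,"ax":0,"ay":0,"az":0},
  {"x":19,"y":35,"z":0,"ax":0,"ay":0,"az":0},
  {"x":19,"y":35,"z":0,"ax":0,"ay":0,"az":0},
  {"x":19,"y":35,"z":0,"ax":0,"ay":0,"az":0},
])

```text
time_s: 2.57
tool_pos: [539.0, 93.0, 243.2]
ee_rot: [2.629, 1.681, 0.002]
ft_force: [0.4, -0.7, -0.0]
opening: 88.4
```

>>> drive_tool([
  {"x":18,"y":30,"z":-10,"ax":0,"ay":0,"az":0},
  {"x":18,"y":30,"z":-10,"ax":0,"ay":0,"az":0},
  {"x":18,"y":29,"z":-10,"ax":0,"ay":0,"az":0},
  {"x":18,"y":28,"z":-10,"ax":0,"ay":0,"az":0},
  {"x":0,"y":0,"z":-10,"ax":0,"ay":0,"az":0},
])

```text
time_s: 2.98
tool_pos: [617.0, 226.6, 194.0]
ee_rot: [2.625, 1.69, 0.018]
ft_force: [-0.8, 0.1, 0.2]
opening: 88.1
```

```bash
cat >> h.py <<'E'
def st():
    o=get_obs(); R=cv2.Rodrigues(np.array(o['ee_rot'],float))[0]
    y=R[:,1]; z=R[:,2]
    print('t',round(o['time_s'],2),'pos',o['tool_pos'].round(1),'yaw_y',round(float(np.degrees(np.arctan2(y[1],y[0]))),1),'tilt',np.degrees(z[:2]).round(2),'F',o['ft_force'].round(1),'T',o['ft_torque'].round(3),'open',round(o['opening'],1),'q7',o['q'].round(2)); return o
E
python3 - <<'E'
from h import *
st()
for n in('top','scene'): snap(n,n+'1')
a=load('scene1')['frame'][:,:,::-1]
cv2.imwrite('pics/s3.png',cv2.resize(a[130:290,150:330],None,fx=4,fy=3.7))
E
```

```text
t 2.98 pos [617.  226.6 194. ] yaw_y -24.5 tilt [ 1.18 -0.58] F [-0.8  0.1  0.2] T [-0.031  0.07   0.067] open 88.1 q7 [-0.08  0.65 -0.53  1.55  0.38  1.04 -1.14]
```

View pics/s3.png

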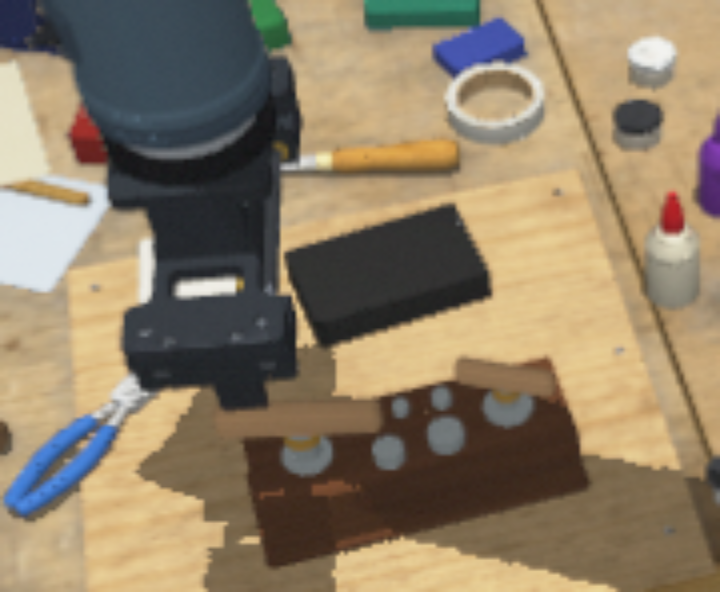

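>>> drive_tool([
  {"x":-4,"y":-14,"z":0,"ax":0,"ay":0,"az":0},
  {"x":0,"y":0,"z":0,"ax":0,"ay":0,"az":0},
  {"x":0,"y":0,"z":0,"ax":0,"ay":0,"az":0},
])

```text
time_s: 3.33
tool_pos: [609.9, 200.7, 192.9]
ee_rot: [2.626, 1.679, 0.003]
ft_force: [0.7, 0.9, 0.3]
opening: 88.0
```

```bash
python3 -c "
from h import *
st()"
```

```text
t 3.33 pos [609.9 200.7 192.9] yaw_y -24.8 tilt [ 0.86 -1.12] F [0.7 0.9 0.3] T [-0.075 -0.033 -0.035] open 88.0 q7 [-0.04  0.63 -0.53  1.58  0.38  1.03 -1.12]
```

>>> drive_tool([
  {"x":1,"y":6,"z":-15,"ax":0.5,"ay":0.4,"az":0},
  {"x":1,"y":5,"z":-15,"ax":0.5,"ay":0.4,"az":0},
  {"x":0,"y":0,"z":-15,"ax":0,"ay":0,"az":0},
  {"x":0,"y":0,"z":0,"ax":0,"ay":0,"az":0},
])

```text
time_s: 3.67
tool_pos: [613.5, 208.1, 146.7]
ee_rot: [2.65, 1.681, 0.005]
ft_force: [-1.0, -1.0, -0.4]
opening: 88.1
```

```bash
python3 -c "
from h import *
st()"
```

```text
t 3.67 pos [613.5 208.1 146.7] yaw_y -25.2 tilt [ 0.23 -0.06] F [-1.  -1.  -0.4] T [-0.046 -0.026 -0.012] open 88.1 q7 [-0.05  0.69 -0.51  1.59  0.4   0.96 -1.14]
```

>>> drive_tool([
  {"x":0,"y":2,"z":-20,"ax":0,"ay":0,"az":0},
  {"x":-1,"y":2,"z":-20,"ax":0,"ay":0,"az":0},
  {"x":0,"y":0,"z":-15,"ax":0,"ay":0,"az":0},
  {"x":0,"y":0,"z":0,"ax":0,"ay":0,"az":0},
  {"x":0,"y":0,"z":0,"ax":0,"ay":0,"az":0},
])

```text
time_s: 4.08
tool_pos: [612.4, 212.6, 87.9]
ee_rot: [2.654, 1.681, 0.003]
ft_force: [0.7, 0.4, -0.0]
opening: 88.0
```

```bash
python3 -c "
from h import *
st()"
```

```text
t 4.08 pos [612.4 212.6  87.9] yaw_y -25.3 tilt [0.1  0.05] F [ 0.7  0.4 -0. ] T [-0.038 -0.09   0.036] open 88.0 q7 [-0.08  0.77 -0.48  1.62  0.44  0.86 -1.17]
```

>>> drive_tool([
  {"x":0,"y":0,"z":1,"ax":0,"ay":0,"az":0},
  {"x":0,"y":0,"z":0,"ax":0,"ay":0,"az":0},
  {"x":0,"y":0,"z":0,"ax":0,"ay":0,"az":0},
  {"x":0,"y":0,"z":0,"ax":0,"ay":0,"az":0},
  {"x":0,"y":0,"z":0,"ax":0,"ay":0,"az":0},
], grip=255, newtons=45)

```text
time_s: 4.5
tool_pos: [614.5, 213.6, 92.9]
ee_rot: [2.654, 1.68, 0.011]
ft_force: [-0.7, 0.3, -0.6]
opening: 57.0
```

>>> drive_tool([
  {"x":0,"y":0,"z":0,"ax":0,"ay":0,"az":0},
  {"x":0,"y":0,"z":0,"ax":0,"ay":0,"az":0},
  {"x":0,"y":0,"z":0,"ax":0,"ay":0,"az":0},
  {"x":0,"y":0,"z":0,"ax":0,"ay":0,"az":0},
  {"x":0,"y":0,"z":0,"ax":0,"ay":0,"az":0},
])

```text
time_s: 4.92
tool_pos: [615.3, 213.7, 94.3]
ee_rot: [2.654, 1.679, 0.014]
ft_force: [0.8, 0.3, -0.1]
opening: 23.7
```

```bash
python3 - <<'E'
from h import *
st()
for n in('top','scene'): snap(n,n+'2')
a=load('scene2')['frame'][:,:,::-1]
cv2.imwrite('pics/s4.png',cv2.resize(a[170:290,170:310],None,fx=5,fy=4.7))
E
```

```text
t 4.92 pos [615.3 213.7  94.3] yaw_y -25.3 tilt [0.48 0.21] F [ 0.8  0.3 -0.1] T [-0.056 -0.012 -0.02 ] open 23.7 q7 [-0.08  0.76 -0.48  1.61  0.43  0.87 -1.17]
```

View pics/s4.png

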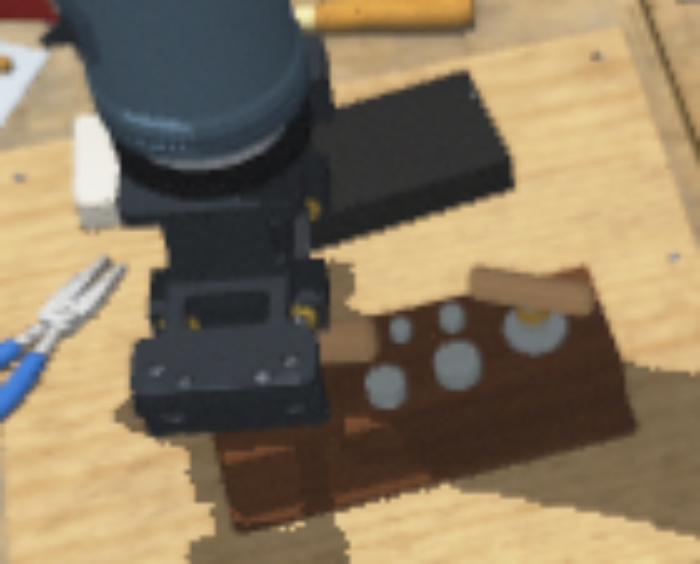

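>>> drive_tool([
  {"x":-2,"y":0,"z":-3,"ax":0,"ay":0,"az":0},
  {"x":0,"y":0,"z":-2,"ax":0,"ay":0,"az":0},
  {"x":0,"y":0,"z":0,"ax":0,"ay":0,"az":0},
  {"x":0,"y":0,"z":0,"ax":0,"ay":0,"az":0},
])

```text
time_s: 5.35
tool_pos: [615.4, 213.9, 94.9]
ee_rot: [2.652, 1.676, 0.02]
ft_force: [0.9, 0.3, -1.4]
opening: 13.8
```

```bash
python3 -c "
from h import *
st()"
```

```text
t 5.35 pos [615.4 213.9  94.9] yaw_y -25.4 tilt [0.75 0.16] F [ 0.9  0.3 -1.4] T [-0.082 -0.033  0.032] open 13.8 q7 [-0.08  0.76 -0.48  1.62  0.44  0.86 -1.18]
```

>>> drive_tool([
  {"x":0,"y":0,"z":15,"ax":0,"ay":0,"az":0},
  {"x":0,"y":0,"z":25,"ax":0,"ay":0,"az":0},
  {"x":0,"y":0,"z":30,"ax":0,"ay":0,"az":0},
  {"x":0,"y":0,"z":30,"ax":0,"ay":0,"az":0},
  {"x":0,"y":0,"z":20,"ax":0,"ay":0,"az":0},
])

```text
time_s: 5.77
tool_pos: [609.6, 211.6, 214.3]
ee_rot: [2.653, 1.68, -0.003]
ft_force: [1.3, 0.6, -1.4]
opening: 13.8
```

```bash
python3 - <<'E'
from h import *
st()
for n in('top','scene'): snap(n,n+'3')
a=load('scene3')['frame'][:,:,::-1]
cv2.imwrite('pics/s5.png',cv2.resize(a[130:290,150:330],None,fx=4,fy=3.7))
E
```

```text
t 5.77 pos [609.6 211.6 214.3] yaw_y -25.3 tilt [-0.06 -0.09] F [ 1.3  0.6 -1.4] T [-0.014 -0.162  0.037] open 13.8 q7 [-0.04  0.62 -0.54  1.55  0.35  1.08 -1.11]
```

View pics/s5.png

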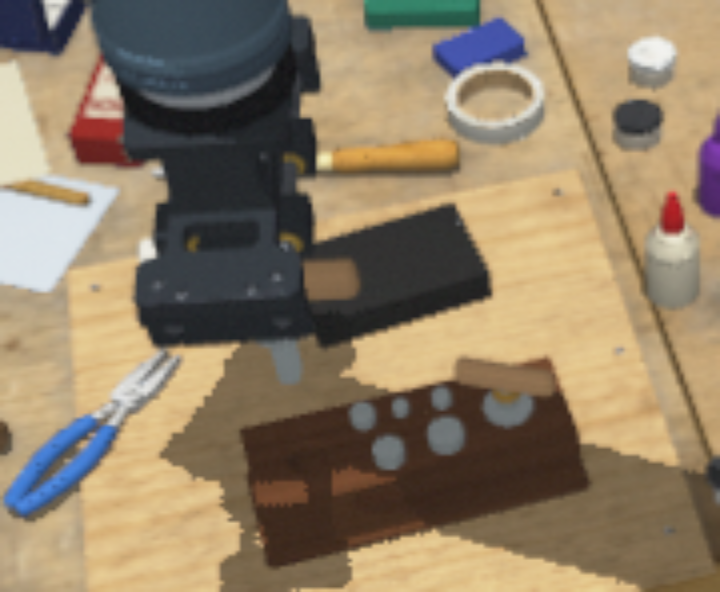

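>>> drive_tool([
  {"x":-4,"y":-20,"z":0,"ax":0,"ay":0,"az":0},
  {"x":-5,"y":-35,"z":0,"ax":0,"ay":0,"az":2},
  {"x":-5,"y":-39,"z":0,"ax":0,"ay":0,"az":3},
  {"x":-5,"y":-39,"z":0,"ax":0,"ay":0,"az":3},
  {"x":-5,"y":-39,"z":0,"ax":0,"ay":0,"az":3},
])

```text
time_s: 6.28
tool_pos: [582.1, 48.5, 213.6]
ee_rot: [-2.45, -1.954, -0.009]
ft_force: [1.0, -0.2, -2.2]
opening: 13.5
```

>>> drive_tool([
  {"x":-5,"y":-39,"z":0,"ax":0,"ay":0,"az":3},
  {"x":-5,"y":-39,"z":0,"ax":0,"ay":0,"az":1},
  {"x":-5,"y":-39,"z":0,"ax":0,"ay":0,"az":0},
  {"x":-5,"y":-35,"z":0,"ax":0,"ay":0,"az":0},
  {"x":-5,"y":-30,"z":0,"ax":0,"ay":0,"az":0},
])

```text
time_s: 6.7
tool_pos: [549.8, -144.7, 207.8]
ee_rot: [-2.369, -2.041, 0.002]
ft_force: [0.5, -0.1, -1.8]
opening: 13.4
```

```bash
python3 - <<'E'
from h import *
st()
E
```

```text
t 6.7 pos [ 549.8 -144.7  207.8] yaw_y -8.5 tilt [-0.58  0.58] F [ 0.5 -0.1 -1.8] T [-0.073 -0.129 -0.025] open 13.4 q7 [ 0.62  0.51 -0.59  1.75  0.32  0.99 -0.24]
```

>>> drive_tool([
  {"x":1,"y":-25,"z":-5,"ax":0,"ay":0,"az":-1},
  {"x":1,"y":-20,"z":-10,"ax":0,"ay":0,"az":0},
  {"x":0,"y":-10,"z":-10,"ax":0,"ay":0,"az":0},
  {"x":0,"y":-4,"z":0,"ax":0,"ay":0,"az":0},
  {"x":0,"y":0,"z":0,"ax":0,"ay":0,"az":0},
])

```text
time_s: 7.12
tool_pos: [544.9, -216.3, 176.2]
ee_rot: [-2.397, -2.001, 0.014]
ft_force: [0.2, -0.7, -1.6]
opening: 13.9
```

```bash
python3 - <<'E'
from h import *
st()
E
```

```text
t 7.12 pos [ 544.9 -216.3  176.2] yaw_y -10.3 tilt [-1.11  0.5 ] F [ 0.2 -0.7 -1.6] T [-0.048 -0.084  0.01 ] open 13.9 q7 [ 0.7   0.58 -0.55  1.72  0.35  0.96 -0.16]
```

>>> drive_tool([
  {"x":5,"y":2,"z":0,"ax":-0.5,"ay":-1,"az":0},
  {"x":1,"y":1,"z":0,"ax":0,"ay":0,"az":0},
  {"x":0,"y":0,"z":0,"ax":0,"ay":0,"az":0},
])

```text
time_s: 7.37
tool_pos: [551.9, -208.1, 176.0]
ee_rot: [-2.405, -2.018, -0.001]
ft_force: [0.4, -0.0, -1.2]
opening: 13.7
```

```bash
python3 - <<'E'
from h import *
st()
for n in('top','scene'): snap(n,n+'4')
a=load('scene4')['frame'][:,:,::-1]
b=load('top4')['frame'][:,:,::-1]
cv2.imwrite('pics/s6.png',np.hstack([cv2.resize(a[130:250,350:450],None,fx=4,fy=4),cv2.resize(b[185:305,350:450],None,fx=4,fy=4)]))
E
```

```text
t 7.37 pos [ 551.9 -208.1  176. ] yaw_y -10.0 tilt [-0.04  0.14] F [ 0.4 -0.  -1.2] T [-0.05  -0.105 -0.005] open 13.7 q7 [ 0.69  0.57 -0.55  1.73  0.35  0.94 -0.18]
```

View pics/s6.png

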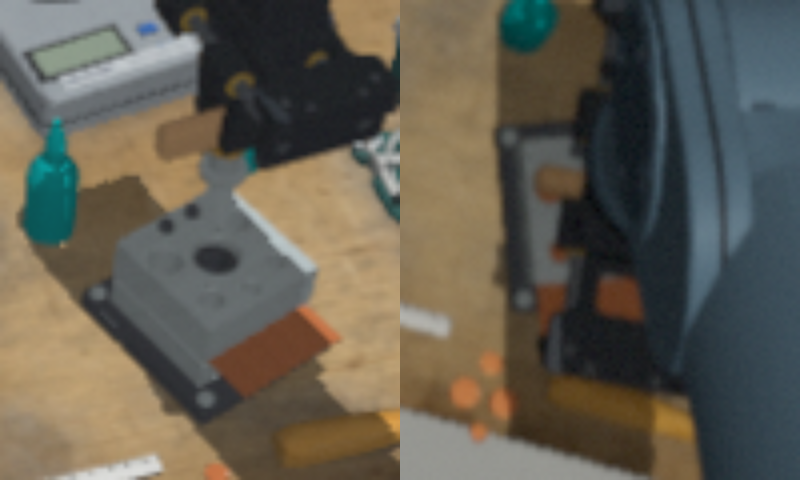

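```bash
python3 - <<'E'
from h import *
c=load('scene4');P=cloud(c);X=P.reshape(-1,3)
V,U=np.mgrid[:400,:640]
for z0,z1 in((94,100),(100,106),(106,112),(112,118),(118,126),(126,134)):
    m=(np.hypot(X[:,0]-551,X[:,1]+212)<30)&(X[:,2]>z0)&(X[:,2]<z1)
    print(z0,m.sum(),X[m].mean(0).round(1) if m.any() else '', np.percentile(X[m][:,:2],[10,90],axis=0).round(1).tolist() if m.sum()>3 else '', U.ravel()[m].min() if m.any() else '',U.ravel()[m].max() if m.any() else '')
E
```

```text
94 1 [ 548.3 -209.3   98.2]  403 403
100 4 [ 549.1 -208.6  102.1] [[545.5, -211.7], [554.5, -205.9]] 400 405
106 16 [ 548.7 -207.3  108.2] [[544.5, -212.6], [555.8, -204.0]] 400 406
112 7 [ 548.5 -208.7  114.5] [[544.5, -213.3], [553.8, -204.0]] 401 406
118 21 [ 547.5 -207.8  121.9] [[544.5, -213.1], [553.1, -203.9]] 401 407
126 13 [ 549.  -206.5  130.2] [[544.6, -212.2], [556.0, -202.4]] 401 407
```

>>> drive_tool([
  {"x":0,"y":-3,"z":-8,"ax":0,"ay":0,"az":0},
  {"x":0,"y":-2,"z":-8,"ax":0,"ay":0,"az":0},
  {"x":0,"y":0,"z":-5,"ax":0,"ay":0,"az":0},
  {"x":0,"y":0,"z":0,"ax":0,"ay":0,"az":0},
])

```text
time_s: 7.8
tool_pos: [552.8, -212.3, 154.0]
ee_rot: [-2.404, -2.022, -0.003]
ft_force: [-1.3, 0.5, -2.1]
opening: 13.7
```

```bash
python3 - <<'E'
from h import *
st()
E
```

```text
t 7.8 pos [ 552.8 -212.3  154. ] yaw_y -9.9 tilt [0.06 0.09] F [-1.3  0.5 -2.1] T [ 0.003 -0.008 -0.007] open 13.7 q7 [ 0.68  0.6  -0.53  1.74  0.37  0.9  -0.18]
```

>>> drive_tool([
  {"x":-1,"y":-1,"z":-6,"ax":0,"ay":0,"az":0},
  {"x":0,"y":0,"z":-5,"ax":0,"ay":0,"az":0},
  {"x":0,"y":0,"z":-3,"ax":0,"ay":0,"az":0},
])

```text
time_s: 8.05
tool_pos: [551.6, -213.6, 138.6]
ee_rot: [-2.404, -2.021, -0.003]
ft_force: [-0.2, -0.0, -1.3]
opening: 13.7
```

```bash
python3 - <<'E'
from h import *
st()
E
```

```text
t 8.05 pos [ 551.6 -213.6  138.6] yaw_y -9.9 tilt [0.05 0.1 ] F [-0.2 -0.  -1.3] T [-0.064 -0.065 -0.03 ] open 13.7 q7 [ 0.68  0.62 -0.53  1.75  0.39  0.87 -0.19]
```

>>> drive_tool([
  {"x":0,"y":0,"z":-3,"ax":0,"ay":0,"az":0},
  {"x":0,"y":0,"z":-2,"ax":0,"ay":0,"az":0},
])

```text
time_s: 8.22
tool_pos: [551.2, -213.7, 132.4]
ee_rot: [-2.404, -2.02, -0.002]
ft_force: [0.2, 0.3, -1.4]
opening: 13.4
```

```bash
python3 - <<'E'
from h import *
st()
E
```

```text
t 8.22 pos [ 551.2 -213.7  132.4] yaw_y -9.9 tilt [-0.    0.12] F [ 0.2  0.3 -1.4] T [-0.071 -0.076  0.021] open 13.4 q7 [ 0.67  0.63 -0.52  1.75  0.39  0.86 -0.2 ]
```

Tip is about 3 mm into the straight part or its taper is entering, with no contact force. Continuing.

>>> drive_tool([
  {"x":0,"y":0,"z":-3,"ax":0,"ay":0,"az":0},
  {"x":0,"y":0,"z":-2,"ax":0,"ay":0,"az":0},
])

```text
time_s: 8.38
tool_pos: [552.0, -213.9, 127.3]
ee_rot: [-2.405, -2.021, -0.004]
ft_force: [0.6, -0.7, -2.5]
opening: 13.6
```

```bash
python3 - <<'E'
from h import *
st()
E
```

```text
t 8.38 pos [ 552.  -213.9  127.3] yaw_y -9.9 tilt [0.1 0.1] F [ 0.6 -0.7 -2.5] T [-0.161 -0.179 -0.002] open 13.6 q7 [ 0.67  0.64 -0.52  1.76  0.4   0.85 -0.2 ]
```

>>> drive_tool([
  {"x":0,"y":0,"z":-3,"ax":0,"ay":0,"az":0},
  {"x":0,"y":0,"z":0,"ax":0,"ay":0,"az":0},
])

```text
time_s: 8.55
tool_pos: [552.1, -214.1, 123.8]
ee_rot: [2.405, 2.021, 0.004]
ft_force: [0.1, -0.9, -0.9]
opening: 13.8
```

```bash
python3 - <<'E'
from h import *
st()
E
```

```text
t 8.55 pos [ 552.1 -214.1  123.8] yaw_y -9.9 tilt [0.1  0.08] F [ 0.1 -0.9 -0.9] T [-0.096 -0.206 -0.008] open 13.8 q7 [ 0.67  0.64 -0.52  1.76  0.4   0.85 -0.2 ]
```

>>> drive_tool([
  {"x":0,"y":0,"z":0,"ax":0,"ay":0,"az":-4},
  {"x":0,"y":0,"z":0,"ax":0,"ay":0,"az":-5},
  {"x":0,"y":0,"z":0,"ax":0,"ay":0,"az":-5},
])

```text
time_s: 8.8
tool_pos: [552.3, -214.5, 123.6]
ee_rot: [2.639, 1.703, 0.005]
ft_force: [1.8, -0.1, -2.4]
opening: 13.4
```

```bash
python3 - <<'E'
from h import *
st()
E
```

```text
t 8.8 pos [ 552.3 -214.5  123.6] yaw_y -24.3 tilt [0.16 0.07] F [ 1.8 -0.1 -2.4] T [-0.307 -0.441 -0.007] open 13.4 q7 [ 0.63  0.63 -0.46  1.76  0.35  0.83 -0.42]
```

>>> drive_tool([
  {"x":0,"y":0,"z":0,"ax":0,"ay":0,"az":-5},
  {"x":0,"y":0,"z":0,"ax":0,"ay":0,"az":-5},
  {"x":0,"y":0,"z":0,"ax":0,"ay":0,"az":-5},
])

```text
time_s: 9.05
tool_pos: [553.0, -214.8, 123.6]
ee_rot: [2.846, 1.325, 0.007]
ft_force: [0.8, -0.8, -4.8]
opening: 13.7
```

```bash
python3 - <<'E'
from h import *
st()
E
```

```text
t 9.05 pos [ 553.  -214.8  123.6] yaw_y -40.1 tilt [ 0.28 -0.01] F [ 0.8 -0.8 -4.8] T [-0.328 -0.295  0.136] open 13.7 q7 [ 0.58  0.62 -0.39  1.76  0.3   0.82 -0.65]
```

>>> drive_tool([
  {"x":0.3,"y":-0.3,"z":0,"ax":0,"ay":0,"az":-5},
  {"x":0.3,"y":-0.3,"z":0,"ax":0,"ay":0,"az":-5},
  {"x":0.3,"y":-0.3,"z":0,"ax":0,"ay":0,"az":-5},
])

```text
time_s: 9.3
tool_pos: [553.6, -215.3, 123.2]
ee_rot: [3.0, 0.924, 0.006]
ft_force: [-0.0, 0.3, -3.3]
opening: 13.3
```

```bash
python3 - <<'E'
from h import *
st()
E
```

```text
t 9.3 pos [ 553.6 -215.3  123.2] yaw_y -55.8 tilt [ 0.24 -0.08] F [-0.   0.3 -3.3] T [-0.086  0.017  0.133] open 13.3 q7 [ 0.53  0.61 -0.32  1.77  0.25  0.81 -0.89]
```

>>> drive_tool([
  {"x":0.3,"y":-0.3,"z":0,"ax":0,"ay":0,"az":-5},
  {"x":0.3,"y":-0.3,"z":0,"ax":0,"ay":0,"az":-5},
  {"x":0.3,"y":-0.3,"z":0,"ax":0,"ay":0,"az":-4},
])

```text
time_s: 9.55
tool_pos: [554.0, -215.9, 122.9]
ee_rot: [3.094, 0.533, 0.003]
ft_force: [-0.7, -0.5, -3.0]
opening: 14.0
```

```bash
python3 - <<'E'
from h import *
st()
E
```

```text
t 9.55 pos [ 554.  -215.9  122.9] yaw_y -70.5 tilt [ 0.14 -0.12] F [-0.7 -0.5 -3. ] T [-0.107  0.032  0.088] open 14.0 q7 [ 0.48  0.6  -0.26  1.77  0.2   0.8  -1.1 ]
```

>>> drive_tool([
  {"x":0.2,"y":-0.3,"z":0,"ax":0,"ay":0,"az":-4},
  {"x":0.2,"y":-0.3,"z":0,"ax":0,"ay":0,"az":-4},
])

```text
time_s: 9.72
tool_pos: [554.1, -216.2, 122.7]
ee_rot: [3.124, 0.306, 0.002]
ft_force: [0.4, -0.5, -2.3]
opening: 13.2
```

```bash
python3 - <<'E'
from h import *
st()
E
```

```text
t 9.72 pos [ 554.1 -216.2  122.7] yaw_y -78.8 tilt [ 0.08 -0.14] F [ 0.4 -0.5 -2.3] T [-0.143 -0.017  0.108] open 13.2 q7 [ 0.46  0.6  -0.22  1.77  0.18  0.79 -1.23]
```

>>> drive_tool([
  {"x":0,"y":-0.3,"z":0,"ax":0,"ay":0,"az":-4},
  {"x":0,"y":-0.3,"z":0,"ax":0,"ay":0,"az":-4},
])

```text
time_s: 9.88
tool_pos: [554.0, -216.6, 122.6]
ee_rot: [3.138, 0.078, 0.001]
ft_force: [0.6, -0.5, -3.3]
opening: 13.7
```

```bash
python3 - <<'E'
from h import *
st()
E
```

```text
t 9.88 pos [ 554.  -216.6  122.6] yaw_y -87.2 tilt [ 0.04 -0.14] F [ 0.6 -0.5 -3.3] T [-0.116 -0.067  0.156] open 13.7 q7 [ 0.43  0.6  -0.18  1.77  0.15  0.79 -1.35]
```

>>> drive_tool([
  {"x":0,"y":-0.2,"z":0,"ax":0,"ay":0,"az":-3},
  {"x":0,"y":-0.2,"z":0,"ax":0,"ay":0,"az":-3},
])

```text
time_s: 10.05
tool_pos: [554.1, -216.8, 122.4]
ee_rot: [3.137, -0.095, 0.001]
ft_force: [0.7, -1.1, -3.5]
opening: 13.4
```

```bash
python3 - <<'E'
from h import *
st()
E
```

```text
t 10.05 pos [ 554.1 -216.8  122.4] yaw_y -93.5 tilt [ 0.02 -0.16] F [ 0.7 -1.1 -3.5] T [-0.211 -0.061  0.021] open 13.4 q7 [ 0.41  0.59 -0.16  1.77  0.13  0.79 -1.44]
```

>>> drive_tool([
  {"x":0,"y":-0.2,"z":0,"ax":0,"ay":0,"az":-3},
  {"x":0,"y":-0.2,"z":0,"ax":0,"ay":0,"az":-3},
])

```text
time_s: 10.22
tool_pos: [554.1, -217.1, 122.4]
ee_rot: [3.127, -0.265, 0.001]
ft_force: [0.2, 0.7, -1.2]
opening: 13.5
```

```bash
python3 - <<'E'
from h import *
st()
E
```

```text
t 10.22 pos [ 554.1 -217.1  122.4] yaw_y -99.7 tilt [ 0.   -0.17] F [ 0.2  0.7 -1.2] T [-0.144 -0.047  0.256] open 13.5 q7 [ 0.39  0.59 -0.13  1.77  0.11  0.79 -1.53]
```

>>> drive_tool([
  {"x":0,"y":-0.2,"z":0,"ax":0,"ay":0,"az":-2},
  {"x":0,"y":-0.2,"z":0,"ax":0,"ay":0,"az":-2},
])

```text
time_s: 10.38
tool_pos: [554.1, -217.2, 122.4]
ee_rot: [3.115, -0.378, 0.0]
ft_force: [0.3, -0.9, -1.2]
opening: 13.4
```

```bash
python3 - <<'E'
from h import *
st()
for n in('top','scene'): snap(n,n+'5')
a=load('scene5')['frame'][:,:,::-1]
b=load('top5')['frame'][:,:,::-1]
cv2.imwrite('pics/s7.png',np.hstack([cv2.resize(a[130:250,350:450],None,fx=4,fy=4),cv2.resize(b[185:305,350:450],None,fx=4,fy=4)]))
E
```

```text
t 10.38 pos [ 554.1 -217.2  122.4] yaw_y -103.8 tilt [-0.02 -0.19] F [ 0.3 -0.9 -1.2] T [-0.103 -0.019  0.302] open 13.4 q7 [ 0.38  0.59 -0.11  1.77  0.09  0.78 -1.59]
```

View pics/s7.png

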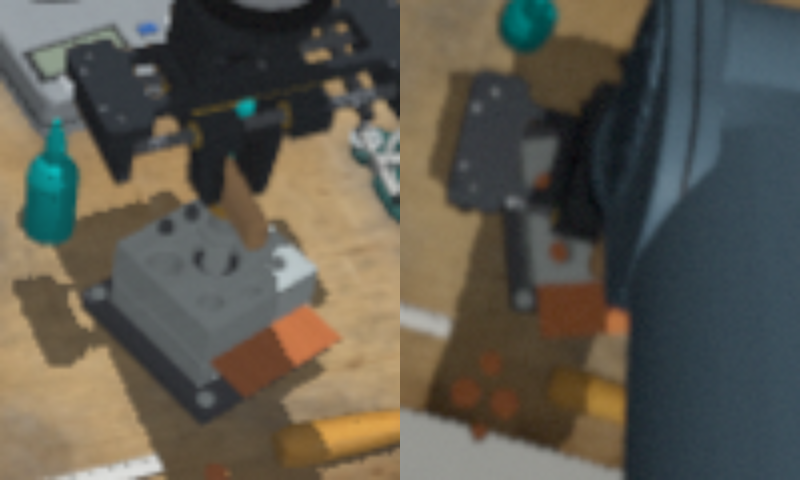

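>>> drive_tool([
  {"x":0,"y":-0.2,"z":0,"ax":0,"ay":0,"az":-3},
  {"x":0,"y":0,"z":0,"ax":0,"ay":0,"az":-3},
])

```text
time_s: 10.65
tool_pos: [554.0, -217.4, 122.4]
ee_rot: [3.092, -0.535, -0.0]
ft_force: [-0.3, -1.9, -1.6]
opening: 13.7
```

```bash
python3 - <<'E'
from h import *
st()
c=load('scene5');P=cloud(c);X=P.reshape(-1,3)
for z0,z1 in((72,78),(78,84),(84,88),(88,92),(92,97),(97,103),(103,110),(110,118),(118,126),(126,134)):
    m=(np.hypot(X[:,0]-551,X[:,1]+215)<50)&(X[:,2]>z0)&(X[:,2]<z1)
    print(z0,m.sum(),X[m].mean(0).round(1), np.percentile(X[m][:,:2],[5,95],axis=0).round(1).tolist() if m.sum()>3 else '')
E
```

```text
t 10.65 pos [ 554.  -217.4  122.4] yaw_y -109.6 tilt [-0.05 -0.21] F [-0.3 -1.9 -1.6] T [-0.287 -0.007  0.388] open 13.7 q7 [ 0.36  0.59 -0.09  1.77  0.07  0.78 -1.68]
72 14 [ 565.7 -212.    74.2] [[545.2, -221.2], [586.4, -201.7]]
78 5 [ 546.3 -213.3   80.2] [[543.8, -216.6], [549.1, -210.3]]
84 0 [nan nan nan] 
88 11 [ 547.5 -209.2   91. ] [[538.3, -217.2], [560.5, -204.5]]
92 34 [ 547.2 -210.3   94.8] [[537.6, -218.3], [559.2, -203.0]]
97 13 [ 548.4 -210.9   99.6] [[542.1, -215.3], [557.2, -206.3]]
103 6 [ 547.3 -211.4  104.8] [[543.3, -213.5], [552.4, -209.0]]
110 13 [ 544.2 -208.5  113.6] [[525.4, -212.2], [551.5, -205.3]]
118 27 [ 529.1 -207.7  122.6] [[509.6, -225.4], [548.4, -200.6]]
126 64 [ 533.9 -208.3  129.7] [[509.3, -230.6], [551.4, -196.2]]<stdin>:6: RuntimeWarning: Mean of empty slice.
  ret = um.true_divide(
```

```bash
python3 - <<'E'
from h import *
for n in('top','scene'): snap(n,n+'6')
for t in('5','6'):
  c=load('scene'+t);P=cloud(c);X=P.reshape(-1,3);C=c['frame'].reshape(-1,3).astype(int)
  m=(np.hypot(X[:,0]-551,X[:,1]+215)<60)&(X[:,2]>112)&(X[:,2]<142)&(C[:,0]-C[:,2]>25)
  q=X[m];print(t,len(q))
  mt=q[:,2]>np.percentile(q[:,2],60)
  mu=q[:,:2].mean(0);w,v=np.linalg.eigh(np.cov((q[:,:2]-mu).T));d=v[:,1];d=-d if d[0]<0 else d;print(mu,np.degrees(np.arctan2(d[1],d[0])),w,cv2.minAreaRect(q[:,:2].astype(np.float32)),q[:,2].min(),q[:,2].max())
  print('far end',q[q[:,0].argsort()[:8]].mean(0))
a=load('scene6')['frame'][:,:,::-1]
cv2.imwrite('pics/s8.png',cv2.resize(a[140:220,370:440],None,fx=7,fy=7,interpolation=cv2.INTER_CUBIC))
E
```

```text
5 163
[ 531.61987683 -209.4001935 ] -12.949398727786493 [ 35.38424859 247.77048495] ((537.6032104492188, -214.35232543945312), (55.9060173034668, 36.030338287353516), 8.120865821838379) 112.11438836817922 141.90198128540396
far end [ 508.92014916 -208.4101123   131.0785823 ]
6 159
[ 532.62661837 -207.88776624] -19.763142309714958 [ 44.99519467 279.30634714] ((536.78369140625, -215.32005310058594), (57.36191940307617, 39.964054107666016), 0.4648568034172058) 113.03931901267333 141.3844883843908
far end [ 509.25138715 -201.94457714  129.8985942 ]
```

View pics/s8.png

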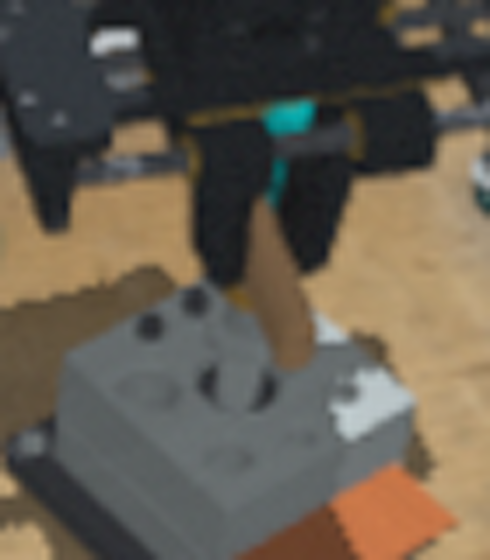

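>>> drive_tool([
  {"x":0,"y":0,"z":0,"ax":0,"ay":0,"az":-3},
  {"x":0,"y":0,"z":0,"ax":0,"ay":0,"az":-3},
], newtons=60)

```text
time_s: 10.92
tool_pos: [553.9, -217.6, 122.4]
ee_rot: [3.061, -0.688, -0.001]
ft_force: [-0.7, -1.1, -2.0]
opening: 13.4
```

```bash
python3 - <<'E'
from h import *
st();print(get_obs()['ft_torque'],get_obs()['joint_efforts'][6])
E
```

```text
t 10.92 pos [ 553.9 -217.6  122.4] yaw_y -115.3 tilt [-0.08 -0.23] F [-0.7 -1.1 -2. ] T [-0.251  0.067  0.436] open 13.4 q7 [ 0.34  0.59 -0.06  1.77  0.05  0.78 -1.76]
[-0.251401    0.06668437  0.435614  ] 0.2591384667903185
```

>>> drive_tool([
  {"x":0,"y":0,"z":0,"ax":0,"ay":0,"az":-4},
  {"x":0,"y":0,"z":0,"ax":0,"ay":0,"az":-4},
  {"x":0,"y":0,"z":0,"ax":0,"ay":0,"az":0},
])

```text
time_s: 11.17
tool_pos: [553.7, -217.9, 122.4]
ee_rot: [3.005, -0.9, -0.002]
ft_force: [-0.7, -0.9, -1.8]
opening: 13.7
```

```bash
python3 - <<'E'
from h import *
st();print(get_obs()['ft_torque'],get_obs()['joint_efforts'][6])
for n in('top','scene'): snap(n,n+'7')
for t in('5','6','7'):
  c=load('scene'+t);P=cloud(c);X=P.reshape(-1,3);C=c['frame'].reshape(-1,3).astype(int)
  m=(np.hypot(X[:,0]-551,X[:,1]+215)<60)&(X[:,2]>112)&(X[:,2]<142)&(C[:,0]-C[:,2]>25)
  q=X[m]
  mu=q[:,:2].mean(0);w,v=np.linalg.eigh(np.cov((q[:,:2]-mu).T));d=v[:,1];d=-d if d[0]<0 else d;print(mu,np.degrees(np.arctan2(d[1],d[0])))
  print('far end',q[q[:,0].argsort()[:8]].mean(0))
a=load('scene7')['frame'][:,:,::-1]
cv2.imwrite('pics/s9.png',cv2.resize(a[140:220,370:440],None,fx=7,fy=7,interpolation=cv2.INTER_CUBIC))
E
```

```text
t 11.17 pos [ 553.7 -217.9  122.4] yaw_y -123.3 tilt [-0.13 -0.25] F [-0.7 -0.9 -1.8] T [-0.073  0.001  0.041] open 13.7 q7 [ 0.31  0.59 -0.02  1.77  0.03  0.78 -1.88]
[-0.07257154  0.00115552  0.04086968] -0.8037619292736053
[ 531.61987683 -209.4001935 ] -12.949398727786493
far end [ 508.92014916 -208.4101123   131.0785823 ]
[ 532.62661837 -207.88776624] -19.763142309714958
far end [ 509.25138715 -201.94457714  129.8985942 ]
[ 539.83173641 -208.48712806] -35.93655322914534
far end [ 513.22482378 -193.42338849  130.97565133]
```

View pics/s9.png

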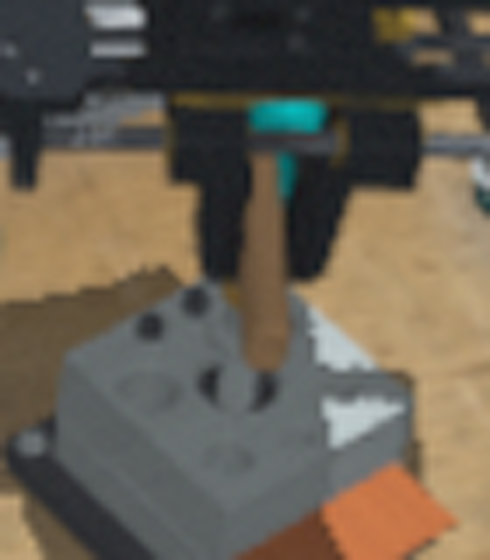

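>>> drive_tool([
  {"x":0,"y":0,"z":0,"ax":0,"ay":0,"az":2.5},
])

```text
time_s: 11.35
tool_pos: [553.8, -217.9, 122.4]
ee_rot: [3.027, -0.825, -0.001]
ft_force: [0.4, 0.3, -1.9]
opening: 13.6
```

```bash
python3 - <<'E'
from h import *
st()
E
```

```text
t 11.35 pos [ 553.8 -217.9  122.4] yaw_y -120.5 tilt [-0.11 -0.25] F [ 0.4  0.3 -1.9] T [-0.118 -0.009 -0.141] open 13.6 q7 [ 0.32  0.59 -0.04  1.77  0.04  0.78 -1.84]
```

>>> drive_tool([
  {"x":0,"y":0,"z":0,"ax":0,"ay":0,"az":2.5},
])

```text
time_s: 11.43
tool_pos: [553.9, -217.8, 122.5]
ee_rot: [3.046, -0.752, -0.001]
ft_force: [0.0, -0.4, -1.6]
opening: 13.5
```

```bash
python3 - <<'E'
from h import *
st()
E
```

```text
t 11.43 pos [ 553.9 -217.8  122.5] yaw_y -117.7 tilt [-0.09 -0.24] F [ 0.  -0.4 -1.6] T [-0.082 -0.06  -0.132] open 13.5 q7 [ 0.33  0.59 -0.05  1.77  0.05  0.78 -1.8 ]
```

```bash
python3 - <<'E'
from h import *
snap('scene','scene8')
Z={k:cloud(load('scene%d'%k)) for k in range(9)}
P=Z[0]; c,s=np.cos(np.radians(4.4)),np.sin(np.radians(4.4))
x=P[...,0]-550.6;y=P[...,1]+216.5
a=c*x+s*y;b=-s*x+c*y
m=(abs(a)<36)&(abs(b)<36)&(abs(P[...,2]-67.7)<4)
for k in range(9): m&=abs(Z[k][...,2]-67.5)<6
print(m.sum())
for k in range(9): print(k,Z[k][...,2][m].mean().round(2), (Z[k][...,2][m].std()/m.sum()**.5).round(2))
# top
Z={k:cloud(load('top%d'%k)) for k in range(8)}
P=Z[0];x=P[...,0]-550.8;y=P[...,1]+215; a=c*x+s*y;b=-s*x+c*y
m=(abs(a)<36)&(abs(b)<36)&(abs(P[...,2]-68.7)<4)
for k in (0,4,5,6,7):
    mm=m&(abs(Z[k][...,2]-68)<6); print('top',k,mm.sum(),Z[k][...,2][mm].mean().round(2))
E
```

```text
342
0 67.96 0.09
1 67.88 0.11
2 67.82 0.1
3 68.17 0.1
4 67.95 0.11
5 67.05 0.1
6 66.86 0.1
7 66.82 0.1
8 66.91 0.09
top 0 689 68.7
top 4 116 68.84
top 5 94 67.51
top 6 101 67.31
top 7 87 67.27
```

```bash
cat > pl.py <<'E'
from h import *
import sys
def zs(n=12):
    c,s=np.cos(np.radians(4.4)),np.sin(np.radians(4.4))
    P=cloud(load('scene0'));x=P[...,0]-550.6;y=P[...,1]+216.5
    a=c*x+s*y;b=-s*x+c*y
    m=(abs(a)<36)&(abs(b)<36)&(abs(P[...,2]-67.7)<4)
    for k in(4,5,6,7): m&=abs(cloud(load('scene%d'%k))[...,2]-67.5)<6
    fs=[camera('scene') for _ in range(n)]
    c=dict(fs[0]); c['depth']=np.mean([f['depth'] for f in fs],0)
    Z=cloud(c)[...,2]; m&=abs(Z-67.5)<4
    v=[cloud(f)[...,2][m].mean() for f in fs]
    print('plate z',np.mean(v).round(3),'sem',(np.std(v)/n**.5).round(3),m.sum())
if __name__=='__main__':
    zs(); st()
E
python3 pl.py
```

```text
plate z 66.967 sem 0.039 332
t 12.08 pos [ 553.9 -217.8  122.5] yaw_y -118.0 tilt [-0.1  -0.25] F [ 0.1 -0.8 -1. ] T [-0.035  0.026 -0.067] open 13.5 q7 [ 0.33  0.59 -0.05  1.77  0.04  0.78 -1.8 ]
```

Now turn clockwise again hard and compare.

>>> drive_tool([
  {"x":0,"y":0,"z":0,"ax":0,"ay":0,"az":-4},
  {"x":0,"y":0,"z":0,"ax":0,"ay":0,"az":-4},
])

```text
time_s: 12.25
tool_pos: [553.7, -217.9, 122.4]
ee_rot: [2.983, -0.972, -0.002]
ft_force: [-0.7, -1.1, -1.2]
opening: 13.3
```

```bash
python3 -c "
from h import *
st()"; python3 pl.py
```

```text
t 12.25 pos [ 553.7 -217.9  122.4] yaw_y -126.1 tilt [-0.14 -0.24] F [-0.7 -1.1 -1.2] T [-0.213  0.044  0.3  ] open 13.3 q7 [ 0.31  0.59 -0.01  1.77  0.02  0.78 -1.92]
plate z 66.899 sem 0.022 330
t 12.85 pos [ 553.8 -217.9  122.4] yaw_y -125.9 tilt [-0.13 -0.23] F [-0.8 -1.3 -0.7] T [-0.217  0.124 -0.097] open 13.5 q7 [ 0.31  0.59 -0.01  1.77  0.02  0.78 -1.91]
```

```bash
cat > pt.py <<'E'
from h import *
P0=cloud(load('topavg'));c,s=np.cos(np.radians(4.4)),np.sin(np.radians(4.4))
x=P0[...,0]-550.8;y=P0[...,1]+215;a=c*x+s*y;b=-s*x+c*y
m=(abs(a)<38)&(abs(b)<38)&(abs(P0[...,2]-68.7)<2)
fs=[camera('top') for _ in range(10)]
d=dict(fs[0]);D=np.stack([f['depth'] for f in fs]);d['depth']=np.median(D,0).astype(np.float32)
pickle.dump(d,open('pics/topavg2.pkl','wb'))
Z=cloud(d)[...,2];mm=m&(abs(Z-67.5)<3.5)
print('top same px',mm.sum(),P0[...,2][mm].mean(),Z[mm].mean(),np.median(P0[...,2][mm]),np.median(Z[mm]))
# table ref
t=(abs(P0[...,2])<6)&(abs(Z)<6)&(np.hypot(x,y)<200); print('table',t.sum(),P0[...,2][t].mean(),Z[t].mean())
fs=[camera('scene') for _ in range(10)]
d=dict(fs[0]);D=np.stack([f['depth'] for f in fs]);d['depth']=np.median(D,0).astype(np.float32);d['frame']=np.mean([f['frame'] for f in fs],0)
pickle.dump(d,open('pics/sceneavg2.pkl','wb'))
d0=dict(load('scene0'));d0['depth']=np.median([load('scene%d'%k)['depth'] for k in range(5)],0).astype(np.float32)
Q0=cloud(d0);x=Q0[...,0]-550.6;y=Q0[...,1]+216.5;a=c*x+s*y;b=-s*x+c*y
Z=cloud(d)[...,2];m=(abs(a)<38)&(abs(b)<38)&(abs(Q0[...,2]-68)<3)&(abs(Z-67)<3)
print('scene',m.sum(),Q0[...,2][m].mean(),Z[m].mean())
t=(abs(Q0[...,2])<6)&(abs(Z)<6)&(np.hypot(x,y)<200); print('table',t.sum(),Q0[...,2][t].mean(),Z[t].mean())
X=cloud(d).reshape(-1,3);C=d['frame'].reshape(-1,3)
h=(np.hypot(X[:,0]-551,X[:,1]+215)<50)&(X[:,2]>114)&(X[:,2]<139)&(C[:,0]-C[:,2]>25)
q=X[h];print(len(q))
for zl in range(114,139,5):
    k=q[(q[:,2]>=zl)&(q[:,2]<zl+5)]; 
    if len(k)>5:
        mu=k[:,:2].mean(0);w,v=np.linalg.eigh(np.cov((k[:,:2]-mu).T));dd=v[:,1];print(zl,len(k),mu.round(1),np.degrees(np.arctan(dd[1]/dd[0])).round(1),w.round(1))
E
python3 pt.py
```

```text
top same px 130 68.81671607856133 67.612578163608 68.80750370601442 67.64278253414511
table 7520 0.3726901185177513 0.38086798076700684
scene 478 68.09700239589655 66.90262909691491
table 10359 -0.05729068554779902 -0.1473227989151597
164
119 10 [ 532.5 -202.2] -37.6 [ 53.3 298.9]
124 13 [ 526.3 -202. ] -54.9 [ 85.1 347.1]
129 12 [ 524.6 -195.8] -36.1 [ 52.6 263.5]
134 127 [ 545.3 -211.8] -39.1 [ 18.8 540.1]
```

>>> drive_tool([
  {"x":0,"y":0,"z":3,"ax":0,"ay":0,"az":0},
  {"x":0,"y":0,"z":4,"ax":0,"ay":0,"az":0},
])

```text
time_s: 14.02
tool_pos: [550.6, -216.3, 123.4]
ee_rot: [2.985, -0.967, -0.012]
ft_force: [8.3, -3.6, -39.9]
opening: 13.0
```

```bash
python3 -c "
from h import *
st()"
```

```text
t 14.02 pos [ 550.6 -216.3  123.4] yaw_y -125.9 tilt [-0.49 -0.09] F [  8.3  -3.6 -39.9] T [-0.852 -2.321 -0.093] open 13.0 q7 [ 0.31  0.59 -0.01  1.78  0.02  0.79 -1.91]
```

>>> drive_tool([
  {"x":3,"y":-1.5,"z":-1,"ax":0,"ay":0,"az":0},
  {"x":0,"y":0,"z":0,"ax":0,"ay":0,"az":3},
])

```text
time_s: 14.18
tool_pos: [553.3, -217.1, 122.8]
ee_rot: [3.009, -0.889, -0.016]
ft_force: [-3.3, 0.0, 1.8]
opening: 13.5
```

```bash
python3 -c "
from h import *
st()"
```

```text
t 14.18 pos [ 553.3 -217.1  122.8] yaw_y -122.9 tilt [-0.61 -0.05] F [-3.3  0.   1.8] T [ 0.01   0.889 -0.108] open 13.5 q7 [ 0.32  0.59 -0.03  1.77  0.03  0.79 -1.87]
```

>>> drive_tool([
  {"x":0,"y":0,"z":0,"ax":0,"ay":0,"az":4},
  {"x":0,"y":0,"z":0,"ax":0,"ay":0,"az":4},
])

```text
time_s: 14.35
tool_pos: [552.8, -216.6, 123.0]
ee_rot: [3.065, -0.668, -0.018]
ft_force: [-0.4, -1.2, -3.5]
opening: 13.5
```

```bash
python3 -c "
from h import *
st()
from pl import zs
zs(6)"
```

```text
t 14.35 pos [ 552.8 -216.6  123. ] yaw_y -114.6 tilt [-0.71 -0.11] F [-0.4 -1.2 -3.5] T [-0.398 -0.029 -0.056] open 13.5 q7 [ 0.34  0.59 -0.06  1.77  0.06  0.8  -1.75]
plate z 67.189 sem 0.031 332
```

>>> drive_tool([
  {"x":0.5,"y":-0.5,"z":0,"ax":0,"ay":0,"az":-5},
  {"x":0.5,"y":0,"z":0,"ax":0.1,"ay":-0.5,"az":-5},
])

```text
time_s: 14.82
tool_pos: [553.0, -216.9, 122.9]
ee_rot: [-2.994, 0.948, 0.009]
ft_force: [-2.7, -2.8, 0.3]
opening: 13.3
```

```bash
python3 -c "
from h import *
st()
from pl import zs
zs(6)
st()"
```

```text
t 14.82 pos [ 553.  -216.9  122.9] yaw_y -125.2 tilt [-0.31  0.13] F [-2.7 -2.8  0.3] T [-0.513  0.967  0.084] open 13.3 q7 [ 0.31  0.59 -0.02  1.77  0.02  0.79 -1.9 ]
plate z 67.006 sem 0.023 332
t 15.12 pos [ 553.  -217.1  122.8] yaw_y -124.8 tilt [-0.3   0.12] F [-4.  -2.2 -0.3] T [-0.368  0.99   0.015] open 13.4 q7 [ 0.31  0.59 -0.02  1.77  0.02  0.79 -1.89]
```

>>> drive_tool([
  {"x":0.5,"y":-0.5,"z":0,"ax":0,"ay":0,"az":-5},
  {"x":0.3,"y":0,"z":0,"ax":0,"ay":0,"az":-5},
])

```text
time_s: 15.28
tool_pos: [552.9, -217.2, 122.7]
ee_rot: [-2.903, 1.197, 0.012]
ft_force: [-2.7, -1.3, 0.9]
opening: 13.4
```

```bash
python3 -c "
from h import *
st()
from pl import zs
zs(6)
st()"
```

```text
t 15.28 pos [ 552.9 -217.2  122.7] yaw_y -134.8 tilt [-0.39  0.24] F [-2.7 -1.3  0.9] T [-0.308  0.889  0.09 ] open 13.4 q7 [ 0.28  0.59  0.02  1.77 -0.02  0.79 -2.04]
plate z 66.824 sem 0.059 336
t 15.58 pos [ 553.1 -217.3  122.7] yaw_y -134.6 tilt [-0.36  0.21] F [-5.2 -1.6  0.5] T [-0.219  1.041 -0.084] open 13.5 q7 [ 0.28  0.59  0.02  1.77 -0.02  0.79 -2.03]
```

>>> drive_tool([
  {"x":0.3,"y":0,"z":0,"ax":0,"ay":0,"az":-5},
  {"x":0.3,"y":0,"z":0,"ax":0,"ay":0,"az":-5},
])

```text
time_s: 15.75
tool_pos: [553.0, -217.4, 122.6]
ee_rot: [-2.791, 1.439, 0.013]
ft_force: [-3.5, -1.3, 0.9]
opening: 13.4
```

```bash
python3 -c "
from h import *
st()
from pl import zs
zs(8)
st()"
```

```text
t 15.75 pos [ 553.  -217.4  122.6] yaw_y -144.5 tilt [-0.38  0.31] F [-3.5 -1.3  0.9] T [-0.253  1.162 -0.025] open 13.4 q7 [ 0.25  0.59  0.06  1.77 -0.05  0.79 -2.18]
plate z 66.834 sem 0.036 318
t 16.15 pos [ 553.2 -217.4  122.7] yaw_y -144.4 tilt [-0.36  0.3 ] F [-4.8 -0.7  1.3] T [-0.243  1.322 -0.096] open 13.5 q7 [ 0.25  0.59  0.06  1.77 -0.05  0.79 -2.17]
```

```bash
python3 - <<'E'
from h import *
for n in('top','scene'): snap(n,n+'9')
a=load('scene9')['frame'][:,:,::-1];b=load('top9')['frame'][:,:,::-1]
cv2.imwrite('pics/s10.png',np.hstack([cv2.resize(a[140:220,370:440],None,fx=6,fy=6,interpolation=cv2.INTER_CUBIC),cv2.resize(b[195:275,360:420],None,fx=5,fy=6,interpolation=cv2.INTER_CUBIC)]))
X=cloud(load('scene9')).reshape(-1,3);C=load('scene9')['frame'].reshape(-1,3).astype(int)
h=(np.hypot(X[:,0]-551,X[:,1]+215)<50)&(X[:,2]>132)&(X[:,2]<140)&(C[:,0]-C[:,2]>25)
k=X[h];mu=k[:,:2].mean(0);w,v=np.linalg.eigh(np.cov((k[:,:2]-mu).T));dd=v[:,1];print(len(k),mu.round(1),np.degrees(np.arctan(dd[1]/dd[0])).round(1),w.round(1))
for z0 in range(66,132,3):
    m=(np.hypot(X[:,0]-551,X[:,1]+215)<26)&(X[:,2]>=z0)&(X[:,2]<z0+3); print(z0,m.sum(),X[m].mean(0).round(1) if m.any() else'')
E
```

```text
128 [ 544.4 -205.8] -52.5 [ 22.2 463.1]
66 85 [ 545.9 -211.    67.3]
69 19 [ 543.8 -216.    70.1]
72 7 [ 546.5 -218.2   73.6]
75 3 [ 547.4 -213.8   76.5]
78 2 [ 547.  -211.2   79. ]
81 1 [ 543.3 -213.5   83. ]
84 0 
87 0 
90 9 [ 541.2 -218.7   91.8]
93 13 [ 541.8 -214.8   94.3]
96 8 [ 544.5 -220.9   97.4]
99 0 
102 3 [ 544.3 -218.   102.8]
105 2 [ 542.7 -212.4  106.9]
108 4 [ 543.1 -217.8  110.3]
111 2 [ 543.6 -217.8  113.3]
114 0 
117 0 
120 4 [ 538.  -212.2  121.8]
123 10 [ 545.9 -210.9  124.5]
126 9 [ 546.1 -208.7  127.1]
129 13 [ 544.8 -212.   130.6]
```

View pics/s10.png

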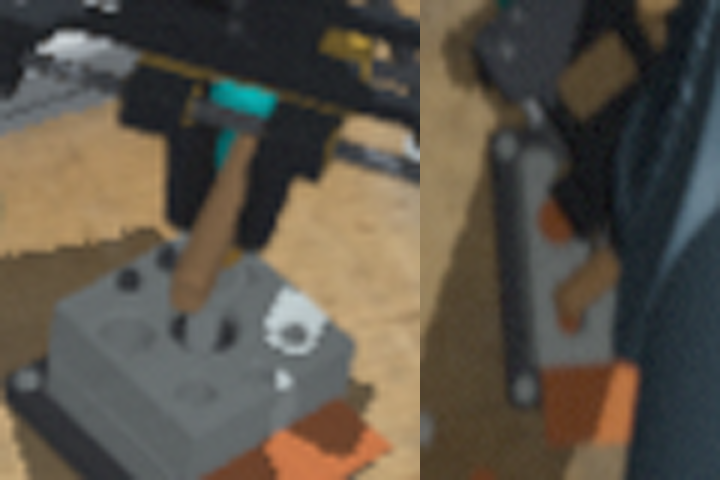

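>>> drive_tool([
  {"x":0.3,"y":0,"z":0,"ax":0,"ay":0,"az":-5},
  {"x":0.3,"y":0,"z":0,"ax":0,"ay":0,"az":-4},
])

```text
time_s: 16.42
tool_pos: [553.2, -217.4, 122.5]
ee_rot: [-2.669, 1.652, 0.014]
ft_force: [-6.6, -1.7, 0.9]
opening: 13.4
```

```bash
python3 -c "
from h import *
st()
from pl import zs
zs(8)
st()"
```

```text
t 16.42 pos [ 553.2 -217.4  122.5] yaw_y -153.5 tilt [-0.37  0.39] F [-6.6 -1.7  0.9] T [-0.229  1.44   0.034] open 13.4 q7 [ 0.23  0.59  0.1   1.77 -0.09  0.79 -2.31]
plate z 66.859 sem 0.042 309
t 16.82 pos [ 553.2 -217.4  122.5] yaw_y -153.3 tilt [-0.37  0.38] F [-4.8 -0.9  1.1] T [-0.258  1.438 -0.047] open 13.5 q7 [ 0.23  0.59  0.1   1.77 -0.09  0.79 -2.3 ]
```

>>> drive_tool([
  {"x":-1,"y":0,"z":1,"ax":-0.4,"ay":-0.4,"az":0},
  {"x":1,"y":0,"z":2,"ax":0,"ay":0,"az":0},
])

```text
time_s: 16.98
tool_pos: [552.0, -216.4, 123.4]
ee_rot: [2.675, -1.646, -0.002]
ft_force: [-1.2, -1.9, -13.5]
opening: 13.7
```

```bash
python3 -c "
from h import *
st()"
```

```text
t 16.98 pos [ 552.  -216.4  123.4] yaw_y -153.2 tilt [-0.07  0.02] F [ -1.2  -1.9 -13.5] T [-0.725  0.581 -0.084] open 13.7 q7 [ 0.22  0.59  0.1   1.78 -0.08  0.78 -2.31]
```

>>> drive_tool([
  {"x":1,"y":0,"z":3,"ax":0,"ay":0,"az":0},
])

```text
time_s: 17.07
tool_pos: [552.2, -216.3, 125.1]
ee_rot: [2.675, -1.645, -0.004]
ft_force: [-2.0, -3.2, -10.0]
opening: 13.6
```

```bash
python3 -c "
from h import *
st()"
```

```text
t 17.07 pos [ 552.2 -216.3  125.1] yaw_y -153.2 tilt [-0.17  0.02] F [ -2.   -3.2 -10. ] T [-0.755  0.561 -0.013] open 13.6 q7 [ 0.22  0.58  0.1   1.78 -0.08  0.78 -2.31]
```

>>> drive_tool([
  {"x":1,"y":-0.7,"z":3,"ax":0,"ay":0,"az":0},
  {"x":1,"y":-0.7,"z":3,"ax":0,"ay":0,"az":0},
])

```text
time_s: 17.23
tool_pos: [554.1, -217.3, 131.0]
ee_rot: [2.676, -1.644, -0.006]
ft_force: [-2.2, -0.5, -1.8]
opening: 13.4
```

```bash
python3 -c "
from h import *
st()"
```

```text
t 17.23 pos [ 554.1 -217.3  131. ] yaw_y -153.1 tilt [-0.24  0.05] F [-2.2 -0.5 -1.8] T [-0.013  0.812 -0.003] open 13.4 q7 [ 0.22  0.58  0.11  1.77 -0.08  0.8  -2.31]
```

>>> drive_tool([
  {"x":1,"y":-0.5,"z":4,"ax":0,"ay":0,"az":0},
  {"x":1,"y":0,"z":8,"ax":0,"ay":0,"az":0},
  {"x":1,"y":0,"z":15,"ax":0,"ay":0,"az":3},
  {"x":0,"y":0,"z":20,"ax":0,"ay":0,"az":6},
  {"x":0,"y":5,"z":15,"ax":0,"ay":0,"az":7},
])

```text
time_s: 17.65
tool_pos: [564.6, -211.8, 200.4]
ee_rot: [-2.881, 1.242, -0.012]
ft_force: [0.1, -0.7, -1.6]
opening: 13.5
```

```bash
python3 -c "
from h import *
st()"
```

```text
t 17.65 pos [ 564.6 -211.8  200.4] yaw_y -136.6 tilt [0.51 0.03] F [ 0.1 -0.7 -1.6] T [ 0.001  0.035 -0.002] open 13.5 q7 [ 0.25  0.49  0.04  1.71 -0.03  0.93 -2.08]
```

>>> drive_tool([
  {"x":0,"y":35,"z":0,"ax":0,"ay":0,"az":7},
  {"x":0,"y":35,"z":0,"ax":0,"ay":0,"az":7},
  {"x":0,"y":35,"z":0,"ax":0,"ay":0,"az":7},
  {"x":0,"y":35,"z":0,"ax":0,"ay":0,"az":7},
  {"x":0,"y":15,"z":0,"ax":0,"ay":0,"az":7},
])

```text
time_s: 18.07
tool_pos: [577.1, -55.1, 217.5]
ee_rot: [-3.112, 0.292, -0.067]
ft_force: [0.2, 0.3, -2.4]
opening: 12.9
```

```bash
cat > av3.py <<'E'
from h import *
import sys
tag=sys.argv[1];N=int(sys.argv[2])
st()
fs=[camera('top') for _ in range(N)]
c=dict(fs[0]); D=np.stack([f['depth'] for f in fs]); c['depth']=np.median(D,0).astype(np.float32)
c['frame']=np.mean([f['frame'] for f in fs],0)
pickle.dump(c,open(f'pics/{tag}.pkl','wb'))
snap('scene',tag+'s')
np.set_printoptions(linewidth=200)
print(cloud(c)[229:246,390:412,2].round().astype(int))
P0=cloud(load('topavg'));co,s=np.cos(np.radians(4.4)),np.sin(np.radians(4.4))
x=P0[...,0]-550.8;y=P0[...,1]+215;a=co*x+s*y;b=-s*x+co*y
m=(abs(a)<38)&(abs(b)<38)&(abs(P0[...,2]-68.7)<2)
Z=cloud(c)[...,2];m&=abs(Z-67.5)<3.5
print('plate',m.sum(),P0[...,2][m].mean(),Z[m].mean())
g0=load('topavg')['frame'].mean(2)[225:250,388:413];g1=c['frame'].mean(2)[225:250,388:413]
d0=cloud(load('topavg'))[225:250,388:413,2];d1=Z[225:250,388:413]
f=lambda a,lo,hi:cv2.resize((np.clip((a-lo)/(hi-lo),0,1)*255).astype(np.uint8),None,fx=14,fy=12,interpolation=cv2.INTER_NEAREST)
cv2.imwrite(f'pics/{tag}.png',np.vstack([np.hstack([f(g0,20,100),f(d0,40,70)]),np.hstack([f(g1,20,100),f(d1,40,70)])]))
E
python3 av3.py ta3 10
```

```text
t 18.07 pos [577.1 -55.1 217.5] yaw_y -100.7 tilt [2.53 0.65] F [ 0.2  0.3 -2.4] T [ 0.091  0.022 -0.036] open 12.9 q7 [ 0.13  0.42 -0.14  1.78  0.06  0.9  -1.79]
[[59 67 67 67 67 68 68 69 67 67 67 68 67 68 67 68 67 67 36 36 37 37]
 [51 64 67 67 67 68 67 67 68 67 67 69 68 68 68 67 67 67 37 37 38 38]
 [43 60 68 67 68 67 67 59 48 52 54 60 65 69 68 68 68 67 38 38 37 37]
 [38 59 68 67 68 67 37 60 60 61 61 60 52 61 67 68 68 68 38 38 38 38]
 [39 61 68 66 68 60 60 60 60 60 59 60 60 60 60 67 68 69 67 66 37 38]
 [46 67 67 68 54 60 59 57 57 57 57 55 60 60 60 64 67 68 67 68 68 67]
 [68 67 68 68 61 61 43 42 43 42 44 54 59 61 60 59 68 68 66 67 68 68]
 [66 67 67 68 61 60 56 42 44 42 43 50 58 61 61 56 68 67 67 68 68 67]
 [67 67 67 68 61 60 56 43 42 43 43 46 56 60 61 54 65 68 69 67 68 67]
 [68 67 68 67 61 60 60 42 42 43 42 44 56 60 60 54 68 68 68 68 68 67]
 [67 67 67 69 58 61 60 43 42 42 45 42 55 58 61 58 67 68 68 68 68 68]
 [68 67 68 68 67 60 61 55 56 58 59 60 59 62 61 65 67 67 67 68 67 67]
 [68 68 69 67 68 67 60 61 60 60 60 60 60 60 59 68 68 67 67 69 68 69]
 [67 67 68 67 68 68 67 58 60 61 61 61 41 67 69 66 68 68 68 67 68 67]
 [66 68 68 68 68 68 67 67 67 67 66 67 68 68 66 67 68 68 67 67 69 67]
 [68 68 68 68 66 68 68 67 68 68 67 66 67 67 68 68 69 67 66 68 67 63]
 [56 64 67 67 68 68 68 67 68 68 67 68 69 67 68 68 68 68 68 68 38 40]]
plate 756 68.77776221543218 67.50936373562158
```

View pics/ta3.png

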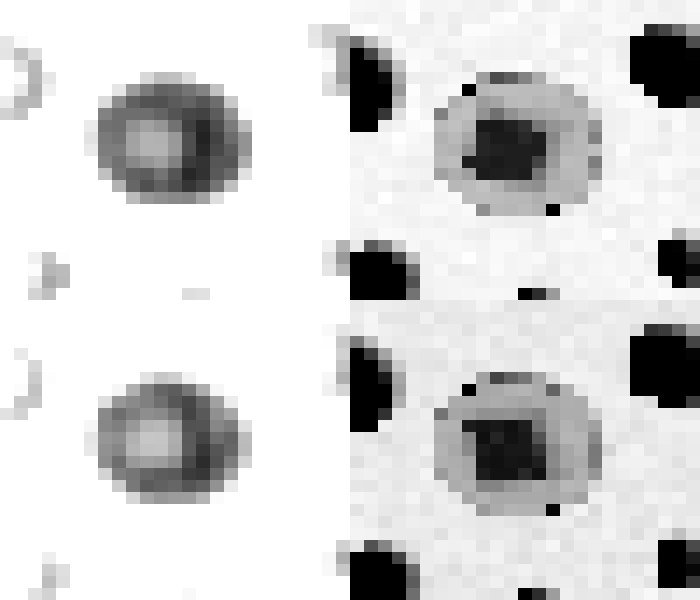

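View pics/ta3s.png

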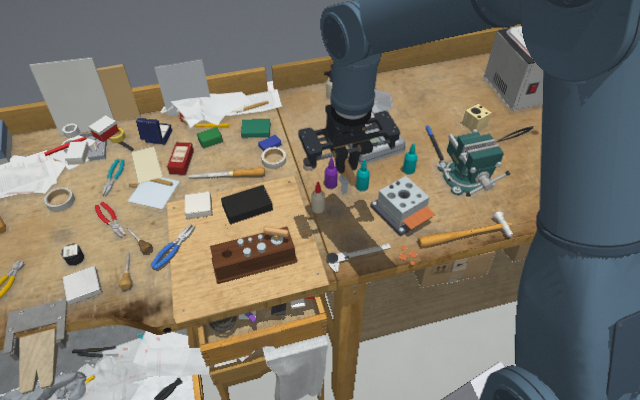

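```bash
cat > f3.py <<'E'
from fit import *
import sys
for tag,top in(('topavg',68.78),('ta3',67.51)):
    s=setup(tag,551,-215,top); r=[]
    degs=np.arange(-45,45,5)
    for deg in degs:
        y=np.deg2rad(deg); b=[]
        for dx in(-.6,0,.6):
            for dy in(-.6,0,.6):
                A,zz=render(s,551.3+dx,-215+dy,top,y); H,W=s['shape']
                zc=zz.reshape(H,S,W,S); zmin=zc.min((1,3));zmax=zc.max((1,3))
                Z=s['Z']; e=np.clip(np.maximum(zmin-Z,Z-zmax),0,6); 
                zm=np.median(zc.transpose(0,2,1,3).reshape(H,W,-1),-1); e2=np.clip(abs(zm-Z),0,6)
                w=(Z>39)
                b.append(((e2[w]**2).mean(),(e[w]**2).mean()))
        b=np.array(b); r.append(b.min(0))
    r=np.array(r)
    for d,q in zip(degs,r): print(tag,d,q.round(3))
E
timeout 550 python3 f3.py
```

```text
topavg -45 [3.683 2.576]
topavg -40 [3.588 2.538]
topavg -35 [3.223 2.521]
topavg -30 [3.16  2.505]
topavg -25 [2.983 2.502]
topavg -20 [2.71  2.502]
topavg -15 [2.645 2.502]
topavg -10 [2.872 2.505]
topavg -5 [3.04  2.515]
topavg 0 [3.193 2.558]
topavg 5 [3.309 2.606]
topavg 10 [3.415 2.613]
topavg 15 [3.546 2.625]
topavg 20 [3.539 2.617]
topavg 25 [3.768 2.647]
topavg 30 [3.744 2.658]
topavg 35 [3.702 2.594]
topavg 40 [3.764 2.572]
ta3 -45 [3.774 2.688]
ta3 -40 [3.758 2.698]
ta3 -35 [3.748 2.723]
ta3 -30 [3.893 2.737]
ta3 -25 [3.813 2.733]
ta3 -20 [3.598 2.77 ]
ta3 -15 [3.441 2.693]
ta3 -10 [3.384 2.611]
ta3 -5 [3.24  2.568]
ta3 0 [3.047 2.548]
ta3 5 [2.94  2.533]
ta3 10 [2.837 2.526]
ta3 15 [2.946 2.525]
ta3 20 [3.207 2.525]
ta3 25 [3.326 2.529]
ta3 30 [3.47  2.533]
ta3 35 [3.586 2.579]
ta3 40 [3.687 2.653]
```

>>> drive_tool([
  {"x":0,"y":10,"z":0,"ax":0,"ay":0,"az":7},
  {"x":2,"y":20,"z":0,"ax":0,"ay":0,"az":7},
  {"x":3,"y":28,"z":0,"ax":0,"ay":0,"az":7},
  {"x":4,"y":28,"z":0,"ax":0,"ay":0,"az":7},
  {"x":4,"y":28,"z":0,"ax":0,"ay":0,"az":7},
])

```text
time_s: 19.03
tool_pos: [587.6, 43.5, 214.3]
ee_rot: [-3.059, -0.643, -0.05]
ft_force: [0.6, -0.2, -1.2]
opening: 13.3
```

>>> drive_tool([
  {"x":4,"y":28,"z":0,"ax":0,"ay":0,"az":7},
  {"x":4,"y":28,"z":0,"ax":0,"ay":0,"az":7},
  {"x":4,"y":25,"z":0,"ax":0,"ay":0,"az":7},
  {"x":4,"y":20,"z":0,"ax":0,"ay":0,"az":7},
  {"x":4,"y":15,"z":0,"ax":0,"ay":0,"az":5},
])

```text
time_s: 19.45
tool_pos: [608.0, 166.2, 214.2]
ee_rot: [-2.726, -1.51, -0.042]
ft_force: [0.2, -0.5, -2.1]
opening: 13.2
```

```bash
python3 -c "
from h import *
st()"
```

```text
t 19.45 pos [608.  166.2 214.2] yaw_y -32.0 tilt [0.64 2.02] F [ 0.2 -0.5 -2.1] T [-0.049 -0.035 -0.014] open 13.2 q7 [-0.01  0.56 -0.44  1.61  0.24  1.   -1.08]
```

>>> drive_tool([
  {"x":2,"y":20,"z":-5,"ax":-1,"ay":0.3,"az":4},
  {"x":2,"y":15,"z":-8,"ax":-1,"ay":0.3,"az":3},
  {"x":1,"y":6,"z":-8,"ax":0,"ay":0,"az":0},
  {"x":0,"y":0,"z":0,"ax":0,"ay":0,"az":0},
  {"x":0,"y":0,"z":0,"ax":0,"ay":0,"az":0},
])

```text
time_s: 19.87
tool_pos: [613.9, 211.4, 191.3]
ee_rot: [-2.641, -1.695, 0.001]
ft_force: [-0.5, -0.4, -1.7]
opening: 13.8
```

```bash
python3 -c "
from h import *
st()"
```

```text
t 19.87 pos [613.9 211.4 191.3] yaw_y -24.6 tilt [-0.14  0.16] F [-0.5 -0.4 -1.7] T [-0.103 -0.054  0.016] open 13.8 q7 [-0.09  0.63 -0.45  1.56  0.3   1.02 -1.06]
```

Good pose; check the bar's position and the hole with the cameras.

```bash
python3 - <<'E'
from h import *
st()
fs=[camera('scene') for _ in range(5)]
c=dict(fs[0]);c['depth']=np.median([f['depth'] for f in fs],0).astype(np.float32)
pickle.dump(c,open('pics/sc10.pkl','wb'))
a=c['frame'][:,:,::-1]
cv2.imwrite('pics/s11.png',cv2.resize(a[190:290,180:310],None,fx=6,fy=5.5,interpolation=cv2.INTER_CUBIC))
P=cloud(c);X=P.reshape(-1,3)
cam=np.array(c['origin']);u=cam[:2]-np.array([613,212]);u/=np.linalg.norm(u);n=np.array([-u[1],u[0]]);print('u',u,'n',n)
for z0 in range(100,165,6):
    m=(np.hypot(X[:,0]-613,X[:,1]-210)<25)&(X[:,2]>=z0)&(X[:,2]<z0+6)
    if m.sum()>3:
        q=X[m];l=q[:,:2]@n; print(z0,m.sum(),q.mean(0).round(1),'lat',l.min().round(1),l.max().round(1),l.mean().round(1))
print('TCP lat',np.array([613.9,211.4])@n,'hole lat',np.array([613,212.2])@n)
# hole: low points inside stand top area
m=(np.hypot(X[:,0]-613,X[:,1]-212)<20)&(X[:,2]<57); q=X[m]; print('hole',m.sum(),q.mean(0), (q[:,:2]@n).min(),(q[:,:2]@n).max())
E
```

```text
t 19.87 pos [613.9 211.4 191.3] yaw_y -24.6 tilt [-0.14  0.16] F [-0.5 -0.4 -1.7] T [-0.103 -0.054  0.016] open 13.8 q7 [-0.09  0.63 -0.45  1.56  0.3   1.02 -1.06]
u [-0.97517715  0.22142613] n [-0.22142613 -0.97517715]
112 5 [609.1 210.2 115.5] lat -343.9 -335.6 -339.9
118 11 [609.1 208.6 121.1] lat -345.4 -333.6 -338.3
124 11 [608.4 211.8 127.3] lat -345.9 -336.1 -341.2
130 8 [607.8 211.4 133.4] lat -345.4 -335.7 -340.7
136 16 [608.7 209.2 138.5] lat -344.9 -333.3 -338.8
142 9 [607.6 210.6 146. ] lat -344.0 -335.8 -339.9
160 8 [600.4 212.3 161.9] lat -346.8 -333.1 -340.0
TCP lat -342.0859483670261 hole lat -342.6668065714749
hole 82 [ 622.73561507  207.70454787 -293.83032673] -355.2670250452078 -325.0872183896434
```

View pics/s11.png

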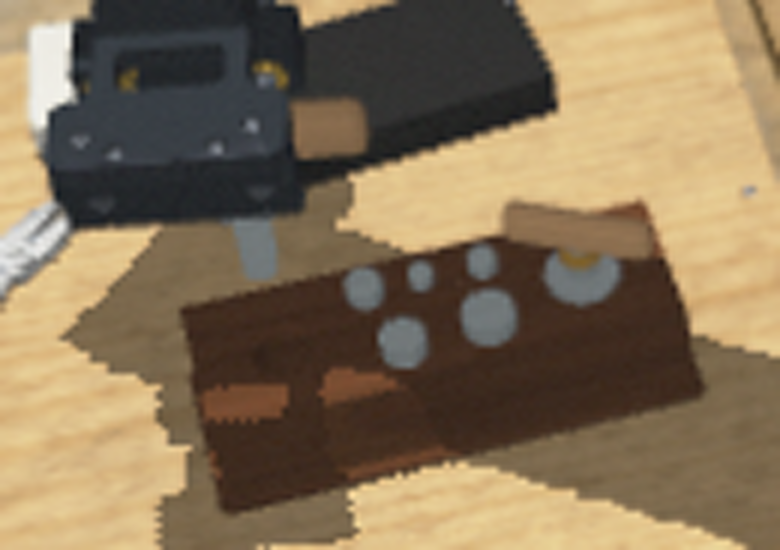

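```bash
python3 - <<'E'
from h import *
for t in('ta3s','ta3'):
    c=load(t);P=cloud(c)
    X=P.reshape(-1,3);g=c['frame'].mean(2).ravel()
    m=(np.hypot(X[:,0]-613,X[:,1]-212)<22)
    V,U=np.mgrid[:400,:640];
    print(t,m.sum())
    u0,u1,v0,v1=U.ravel()[m].min(),U.ravel()[m].max()+1,V.ravel()[m].min(),V.ravel()[m].max()+1
    np.set_printoptions(linewidth=200)
    print(u0,v0);print(np.nan_to_num(P[v0:v1,u0:u1,2]).round().astype(int))
    # rim: unproject pixel set with z<56 onto plane z=61
    w=(X[:,2]<56)&(V.ravel()>=v0)&(V.ravel()<v1)&(U.ravel()>=u0)&(U.ravel()<u1)
    O=np.array(c['origin']);d=X[w]-O;tt=(61.3-O[2])/d[:,2];q=O+tt[:,None]*d
    k=np.hypot(q[:,0]-613,q[:,1]-212)<14;q=q[k];print('rim',len(q),q.mean(0),q.min(0),q.max(0))
a=load('ta3s')['frame'][:,:,::-1]
cv2.imwrite('pics/s12.png',cv2.resize(a[225:285,200:300],None,fx=7,fy=7,interpolation=cv2.INTER_CUBIC))
E
```

```text
ta3s 308
216 245
[[  62   60   62 ...   76   58   64]
 [  62   63   62 ...   72   61   61]
 [  60   62   58 ...   75   62   61]
 ...
 [-830 -823 -824 ... -824 -825 -818]
 [-823 -830 -822 ... -825 -822 -825]
 [-832 -826 -830 ... -828 -832 -826]]
rim 48 [611.42011822 210.94531062  61.3       ] [602.89967023 201.86513697  61.3       ] [620.59666324 220.10976437  61.3       ]
ta3 246
214 201
[[62 63 61 62 62 63 61 61 63 62 62 61 61 63 62 62 63 62]
 [62 62 62 62 63 62 62 62 62 61 61 62 62 62 62 62 62 61]
 [62 64 62 62 63 63 63 62 62 62 62 62 62 62 61 61 62 62]
 [62 63 62 62 62 62 60 61 61 62 63 61 61 62 62 62 63 61]
 [62 62 62 62 61 62 62 61 60 62 63 63 62 62 61 62 62 62]
 [61 62 62 64 62 62 61 58 56 53 58 62 62 62 62 62 61 62]
 [63 62 62 62 63 61 56 49 45 41 37 35 62 63 63 63 62 61]
 [62 62 63 62 60 57 52 44 38 33 27 24 61 62 62 62 62 63]
 [62 63 62 63 61 53 48 41 34 26 20 15 15 63 62 62 62 62]
 [62 62 62 61 61 53 45 39 30 24 14 15 15 63 63 63 62 62]
 [61 63 63 62 61 54 46 37 29 21 17 15 61 63 62 62 63 63]
 [63 63 61 62 62 57 48 38 30 21 16 14 62 63 61 61 62 62]
 [62 61 61 62 62 62 57 44 32 22 15 63 61 62 62 62 62 60]
 [62 61 61 62 62 61 61 61 61 61 62 62 64 62 62 62 62 62]
 [61 62 62 62 61 62 62 62 63 62 62 62 61 63 62 63 62 64]
 [63 62 63 61 61 62 62 63 62 61 62 63 63 62 63 61 63 61]
 [62 63 61 63 63 62 62 62 62 61 62 62 62 62 63 62 62 62]
 [63 61 62 62 63 63 62 62 63 63 62 63 62 63 61 62 62 62]]
rim 46 [612.44142503 212.79208649  61.3       ] [604.3548065 203.9244295  61.3      ] [621.7141385  221.63148223  61.3       ]
```

View pics/s12.png

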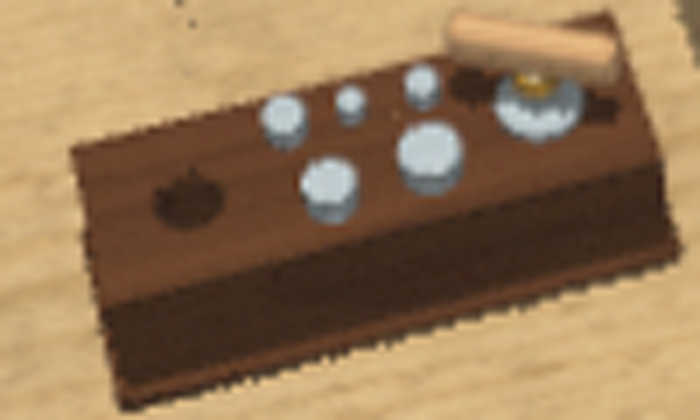

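>>> drive_tool([
  {"x":-1,"y":2,"z":-12,"ax":0,"ay":0,"az":0},
  {"x":0,"y":0,"z":-12,"ax":0,"ay":0,"az":0},
  {"x":0,"y":0,"z":-8,"ax":0,"ay":0,"az":0},
  {"x":0,"y":0,"z":0,"ax":0,"ay":0,"az":0},
])

```text
time_s: 20.45
tool_pos: [614.0, 210.3, 158.1]
ee_rot: [-2.647, -1.691, -0.003]
ft_force: [0.0, -0.5, -2.2]
opening: 13.8
```

```bash
python3 -c "
from h import *
st()"
```

```text
t 20.45 pos [614.  210.3 158.1] yaw_y -24.9 tilt [0.07 0.12] F [ 0.  -0.5 -2.2] T [-0.099  0.039  0.068] open 13.8 q7 [-0.1   0.66 -0.44  1.59  0.32  0.96 -1.08]
```

>>> drive_tool([
  {"x":-1,"y":3.5,"z":-4,"ax":0,"ay":0,"az":0},
  {"x":0,"y":1,"z":-5,"ax":0,"ay":0,"az":0},
  {"x":0,"y":0,"z":-3,"ax":0,"ay":0,"az":0},
])

```text
time_s: 20.7
tool_pos: [612.7, 214.9, 144.3]
ee_rot: [-2.647, -1.69, -0.002]
ft_force: [0.1, 0.4, -2.5]
opening: 13.4
```

```bash
python3 -c "
from h import *
st()"
```

```text
t 20.7 pos [612.7 214.9 144.3] yaw_y -24.9 tilt [0.01 0.1 ] F [ 0.1  0.4 -2.5] T [-0.085 -0.074  0.045] open 13.4 q7 [-0.11  0.68 -0.43  1.59  0.33  0.94 -1.09]
```

>>> drive_tool([
  {"x":0,"y":-1,"z":-5,"ax":0,"ay":0,"az":0},
  {"x":0,"y":0,"z":-5,"ax":0,"ay":0,"az":0},
])

```text
time_s: 20.87
tool_pos: [612.9, 214.5, 133.8]
ee_rot: [-2.646, -1.691, -0.003]
ft_force: [0.6, -0.1, -1.5]
opening: 13.5
```

```bash
python3 -c "
from h import *
st()"
```

```text
t 20.87 pos [612.9 214.5 133.8] yaw_y -24.8 tilt [0.05 0.13] F [ 0.6 -0.1 -1.5] T [-0.085 -0.064  0.   ] open 13.5 q7 [-0.12  0.69 -0.43  1.6   0.34  0.92 -1.09]
```

Tip is in the hole without contact. Going down.

>>> drive_tool([
  {"x":0,"y":0,"z":-7,"ax":0,"ay":0,"az":0},
  {"x":0,"y":0,"z":-8,"ax":0,"ay":0,"az":0},
  {"x":0,"y":0,"z":-8,"ax":0,"ay":0,"az":0},
])

```text
time_s: 21.12
tool_pos: [613.5, 214.7, 109.5]
ee_rot: [-2.647, -1.691, -0.006]
ft_force: [-0.4, 1.4, -2.2]
opening: 13.2
```

```bash
python3 -c "
from h import *
st()"
```

```text
t 21.12 pos [613.5 214.7 109.5] yaw_y -24.9 tilt [0.15 0.16] F [-0.4  1.4 -2.2] T [-0.046 -0.046 -0.004] open 13.2 q7 [-0.12  0.72 -0.42  1.61  0.35  0.88 -1.11]
```

>>> drive_tool([
  {"x":0,"y":0,"z":-6,"ax":0,"ay":0,"az":0},
  {"x":0,"y":0,"z":-5,"ax":0,"ay":0,"az":0},
  {"x":0,"y":0,"z":-3,"ax":0,"ay":0,"az":0},
])

```text
time_s: 21.37
tool_pos: [613.5, 214.8, 94.1]
ee_rot: [-2.647, -1.69, -0.005]
ft_force: [-9.9, -4.8, 37.6]
opening: 13.8
```

```bash
python3 -c "
from h import *
st()"
```

```text
t 21.37 pos [613.5 214.8  94.1] yaw_y -24.9 tilt [0.11 0.14] F [-9.9 -4.8 37.6] T [-1.359  2.554  0.025] open 13.8 q7 [-0.13  0.74 -0.41  1.62  0.36  0.85 -1.11]
```

>>> drive_tool([
  {"x":0,"y":0,"z":1,"ax":0,"ay":0,"az":0},
  {"x":0,"y":0,"z":0,"ax":0,"ay":0,"az":0},
], grip=0, newtons=20)

```text
time_s: 21.53
tool_pos: [614.4, 215.6, 95.8]
ee_rot: [-2.647, -1.691, -0.008]
ft_force: [-0.7, 0.2, 0.1]
opening: 24.7
```

>>> drive_tool([
  {"x":0,"y":0,"z":0,"ax":0,"ay":0,"az":0},
  {"x":0,"y":0,"z":0,"ax":0,"ay":0,"az":0},
  {"x":0,"y":0,"z":0,"ax":0,"ay":0,"az":0},
  {"x":0,"y":0,"z":0,"ax":0,"ay":0,"az":0},
  {"x":0,"y":0,"z":0,"ax":0,"ay":0,"az":0},
])

```text
time_s: 21.95
tool_pos: [614.9, 215.7, 95.9]
ee_rot: [-2.647, -1.691, -0.01]
ft_force: [0.7, -0.2, 0.1]
opening: 58.1
```

```bash
python3 -c "
from h import *
st()"
```

```text
t 21.95 pos [614.9 215.7  95.9] yaw_y -24.9 tilt [0.27 0.22] F [ 0.7 -0.2  0.1] T [-0.064 -0.021  0.026] open 58.1 q7 [-0.13  0.74 -0.41  1.61  0.36  0.86 -1.11]
```

>>> drive_tool([
  {"x":0,"y":0,"z":8,"ax":0,"ay":0,"az":0},
  {"x":0,"y":0,"z":15,"ax":0,"ay":0,"az":0},
  {"x":0,"y":0,"z":25,"ax":0,"ay":0,"az":0},
  {"x":0,"y":0,"z":30,"ax":0,"ay":0,"az":0},
  {"x":-5,"y":0,"z":30,"ax":0,"ay":0,"az":0},
])

```text
time_s: 22.37
tool_pos: [605.2, 213.0, 201.6]
ee_rot: [-2.645, -1.689, 0.012]
ft_force: [-0.3, 0.8, 0.4]
opening: 87.8
```

>>> drive_tool([
  {"x":-20,"y":0,"z":5,"ax":0,"ay":0,"az":0},
  {"x":-25,"y":0,"z":0,"ax":0,"ay":0,"az":0},
  {"x":-30,"y":0,"z":0,"ax":0,"ay":0,"az":0},
  {"x":-25,"y":0,"z":0,"ax":0,"ay":0,"az":0},
  {"x":-10,"y":0,"z":0,"ax":0,"ay":0,"az":0},
])

```text
time_s: 22.78
tool_pos: [497.3, 214.8, 218.4]
ee_rot: [2.65, 1.687, 0.016]
ft_force: [0.3, 0.5, 0.3]
opening: 88.1
```

```bash
python3 av3.py ta4 10 | tail -1; python3 - <<'E'
from h import *
st()
a=load('ta4s')['frame'][:,:,::-1]
cv2.imwrite('pics/s13.png',cv2.resize(a[150:290,180:450],None,fx=2.9,fy=2.9,interpolation=cv2.INTER_CUBIC))
for n in('ta4','ta4s'):
    c=load(n);P=cloud(c);X=P.reshape(-1,3)
    m=(np.hypot(X[:,0]-600,X[:,1]-157)<110)&(X[:,2]>88)&(X[:,2]<130)
    k,l=cv2.connectedComponents(m.reshape(400,640).astype(np.uint8))
    for i in range(1,k):
        q=X[(l==i).ravel()]
        if len(q)>20: print(n,len(q),q.mean(0).round(1),cv2.minAreaRect(q[:,:2].astype(np.float32)),np.percentile(q[:,2],[10,50,90]).round(1))
E
```

```text
plate 777 68.77913066143851 67.51829877488709
t 23.33 pos [500.7 214.4 217.4] yaw_y -25.2 tilt [0.53 0.33] F [-0.3 -0.1 -0.3] T [-0.05  -0.041  0.004] open 87.8 q7 [-0.09  0.43 -0.5   1.83  0.25  0.94 -1.14]
ta4 229 [609.9 212.8 109.1] ((610.6248779296875, 214.86387634277344), (86.20525360107422, 16.87103843688965), 64.62339782714844) [106.5 110.3 111.4]
ta4 125 [586.9 102.7 100. ] ((588.0542602539062, 103.70783996582031), (54.15591812133789, 11.43164348602295), 46.36653518676758) [ 97.5 100.9 102. ]
ta4s 175 [585.6 102.8  97.6] ((587.9375610351562, 102.27397918701172), (55.50497817993164, 14.804335594177246), 45.18113327026367) [ 91.7  98.7 102. ]
ta4s 85 [603.4 199.7 109.2] ((603.6083984375, 199.6215057373047), (34.72615051269531, 11.722563743591309), 69.229736328125) [106.7 109.2 112. ]
ta4s 103 [621.6 240.1 106.7] ((622.4776000976562, 238.98130798339844), (28.743186950683594, 14.515027046203613), 66.92999267578125) [ 99.1 108.1 110.9]
```

View pics/s13.png

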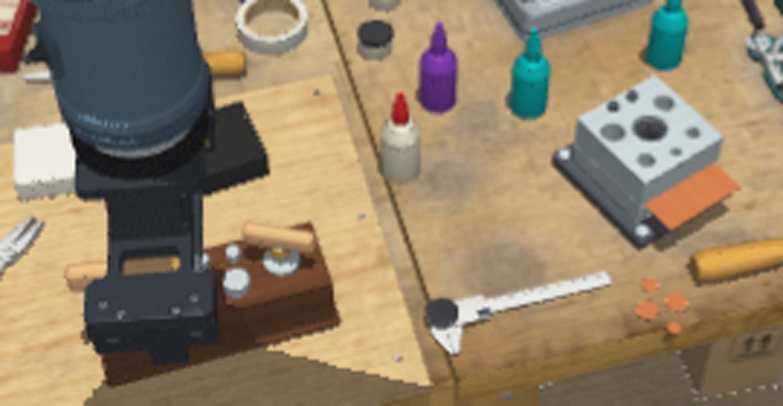

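```bash
sed -e "s/(('topavg',68.78),('ta3',67.51))/(('topavg',68.78),('ta3',67.51),('ta4',67.51))/" -e "s/degs=np.arange(-45,45,5)/degs=np.arange(-26,-8,3) if tag=='topavg' else np.arange(1,20,3)/" f3.py > f4.py; timeout 560 python3 f4.py
python3 - <<'E'
from h import *
# cutter yaw from plate outline, averaged
for t,z in(('topavg',68.8),('ta3',67.5),('ta4',67.5)):
    P=cloud(load(t));X=P.reshape(-1,3)
    m=(abs(X[:,0]-551)<60)&(abs(X[:,1]+215)<60)&(abs(X[:,2]-z)<2.5)
    print(t,cv2.minAreaRect(X[m][:,:2].astype(np.float32)))
E
```

```text
topavg -26 [3.015 2.501]
topavg -23 [2.93  2.498]
topavg -20 [2.71  2.502]
topavg -17 [2.696 2.502]
topavg -14 [2.671 2.503]
topavg -11 [2.842 2.503]
ta3 1 [3.007 2.544]
ta3 4 [2.967 2.536]
ta3 7 [2.87  2.529]
ta3 10 [2.837 2.526]
ta3 13 [2.882 2.524]
ta3 16 [2.933 2.526]
ta3 19 [3.043 2.525]
ta4 1 [2.725 2.336]
ta4 4 [2.696 2.322]
ta4 7 [2.606 2.323]
ta4 10 [2.572 2.323]
ta4 13 [2.62  2.323]
ta4 16 [2.677 2.323]
ta4 19 [2.804 2.322]
topavg ((550.7847900390625, -214.61416625976562), (83.92749786376953, 84.1643295288086), 4.498366355895996)
ta3 ((550.7994995117188, -214.68101501464844), (83.93113708496094, 84.39798736572266), 4.486715793609619)
ta4 ((550.7564697265625, -214.67039489746094), (83.89907836914062, 84.2965316772461), 4.315589904785156)
```

```bash
python3 -c "
from workcell import *
print(job_done())"
```

```text
the job is handed in; nothing more can be done
None
```

I turned the clamp screw clockwise to what I believe is its stop, put the large key back in its own (left) hole, and handed the job in at about 23 s. The stop is inferred from camera measurements; I had no direct reading of the screw angle.

**Screw:**
- The top plate came down 1.27 mm, which is about 1.06 rad of turn.
- The socket turned about 63°, from -17° to about -80°. If the socket lines up with the cutter at zero angle, that puts the screw at about 1.47 rad, against the 1.38 needed and 1.5 at the stop. That alignment is my assumption.
- The plate height was unchanged after I took the key out.

**Key and bottle:**
- Both key handles stand at their starting heights. The large key's handle is about 3 mm off its hole's axis.
- The glue bottle was still standing in the last picture, and the arm was clear of everything.

**What did not go cleanly:**
- The wrist torque rose to about 0.44 N m. The key then kept turning without moving the plate any further, as if it had slipped one flat in the socket.
- My first try at lifting it out jammed at about 40 N. Freeing it backed the screw off about 0.2 rad, and I turned it home again before taking the key out.
- After that retightening the torque stayed under 0.1 N m, so the final position rests on the plate height and socket angle, not on a second hard stop.

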